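# Pack the cabinet fitter's case: sort the fittings, lift-out tray between the layers

## Robot

A 7-joint arm with a two-finger parallel gripper is mounted at the origin on the work surface. World frame = base frame: x ahead of the robot, y to its left, z up, the work surface at z = 0. Lengths are in m, angles in degrees, forces in N, time in s.
With the tool pointing down it reaches from about 0.425 to 1.025 m from the base axis. Payload 3.6 kg.
Tool frame: the origin (TCP) lies on the centre line of the jaws, within the pads' length; the fingertips stand 25 mm ahead of it and the grasp point (between the pads) lies 6 mm ahead of it; z points along the fingers, y is the direction in which the jaws open and shut (so a half turn about z gives the same grasp; the last joint's range is limited). The gripper opens to 85 mm and grips with 20 to 120 N. Pads are 22 mm wide; open, the fingers measure 114 mm over their backs; the gripper's body (76 mm by 85 mm) begins 54 mm behind the grasp point. The pads swing forward as they close: fully open they stand 13 mm farther back than shut.
Start: joints at [-5.357, 33.873, 2.773, 92.16, -1.908, 54.013, -1.931], TCP at [0.725, 0, 0.256] pointing down, gripper open.
Joint ranges: [-153.93, 153.93], [-27.13, 128.08], [-72.61, 78.16], [10.71, 143.7], [-87.88, 267.88], [4.46, 118.87], [-176.78, 176.78]. Speed limits (degrees/s): [147.25, 147.25, 180, 180, 180, 180, 180].

## Interface

Orientations are given as a 3x3 rotation matrix whose columns are the frame's x, y, z axes.
In Python, from station import r, vision, job gives the robot as it stands.
- The arm moves only by the shell command python3 -m crank 'ROWS' [OPENING] [FORCE]. ROWS is JSON, a list that holds one entry, the list of rows, each a list of 4 numbers: the shift along the tool's x, y, z in m, then the turn about the tool's z in degrees. In form: [[[x, y, z, yaw], ...]]. A call has 1 to 10 rows; each row is the pose to reach, as a shift and turn from the pose commanded when the call began, along the tool's axes at that moment; what a row does not reach only later rows make up. A row lasts 1/12 s, in which the tool goes at most 41.7 mm and 7.16 degrees, less where a joint would pass 70% of its speed; a pose out of reach is approached as far as the arm can. A call with a gripper value outside its range is refused whole. OPENING is the finger opening in m, from 0 to 0.0854, set as the call begins (- or left out, the last holds). The fingers move at their own pace and stop on an object; FORCE is the grip in N (left out, the last holds). Time passes only in rows, so rows that repeat a pose let the fingers close. It gives the time, the measured TCP pose, the force and the opening at its end, in the units of the state.
- r.sense(): the state, without advancing time (a new reading comes with each control period).
- vision.capture(name): name is "scene" or "side" or "wrist"; returns the picture (400x640x3 uint8, red, green, blue); there is no depth.
- vision.get_calibration(name): a dict with "intrinsics" (3x3 intrinsics, pixels), "distortion" ([k1, k2, p1, p2, k3] as OpenCV has them; the pictures are not rectified), "extrinsics" (4x4, takes a point from camera to world coordinates). Camera axes: x right, y down, z forward; pixel columns grow to the right and rows downward; lengths in m; the calibration is good to about 2 mm. A picture is of the moment at which its call begins: read the wrist's pose just before it. get_calibration takes no time and is no camera call; for the wrist camera it gives the pose at the moment of the call.
- job.finish_job(): hands the job in, once; it reports no verdict.
The state is a dict: "time": time; "q": joint angles; "joint_velocities": joint speeds; "joint_torque": joint torques, N m; "ee_pos": TCP position; "ee_rot": TCP orientation; "force": force on the tool from outside, world axes, zero at the start; "wrist_torque": the same for the moment, N m; "opening": finger opening in m.
Only numpy, scipy, OpenCV 4.12 (cv2) and the standard library are available. Lean on these libraries where they do the work, as an engineer would, in place of code of your own. Each camera call takes 0.05 s, during which the arm holds its last target.

## Task

Pack the fitter's case with the loose hinge, corner bracket, handle pull and knob lying on the bench. The hinge and the bracket go in the bottom, each laid on the floor of the bin that already holds one of its kind; then set the lift-out tray level in the case on top of the bins, either way round; the pull and the knob go in the tray, each on the side that already holds one of its kind. Leave each fitting the same way up as it lies on the bench, on the floor beside its mate and not on top of it.

Things in the scene. Friction and masses are not known exactly. Their poses are not given: they have to be found in the camera images.
- case: Open plywood case, fixed, left or right on the bench, 300 (x) x 196 (y) x 70 mm high; walls and floor 6 mm, inside 288 x 184. Origin: centre of underside, z up. Two black insert bins stand in it side by side along its x; their rims and a 22 mm wide batten along each end wall are 46 mm above its underside and carry the lift-out tray.
- bin_hinges: Open black insert bin fixed in the case, with a cup hinge in it; either of the two. 120 (x) x 178 (y) x 40 mm high, walls and floor 3 mm. Origin: centre of underside (6 mm above the bench), axes as the case's. The hinge already there is fixed, filling y = 26 to 74 mm; the rest of the floor is free.
- bin_brackets: Same kind of bin in the case, with a corner bracket in it. 120 (x) x 178 (y) x 40 mm high, walls and floor 3 mm. Origin: centre of underside, axes as the case's. The bracket already there is fixed at x = 0, filling y = 32 to 68 mm; the rest of the floor is free.
- tray: Loose plywood tray, 272 (x) x 168 (y) mm, walls 24 high, floor 5, 0.42 kg. Origin: centre of underside, z up. A board at x = 0 halves it; over it a handle bar along y, 14 mm wide, 112 long, 44 to 60 mm above the underside: grip at its middle, it hangs level. Fixed in it: a pull along y at x = -114 (18 wide, top at 39 mm), a knob at x = 108, y = 52 (32 across, top at 33).
- hinge: Loose steel cabinet cup hinge, cup down, 96 (x) x 48 x 22 mm high, 90 g. Origin: centre of underside, z up. Cup 35 mm wide at x = 30, its ears (48 over y) up to 15 high; arm 16 mm wide (y), x = -43 to 31, 12 to 22 mm high (solid down to the bench for x < -8); 3 mm plate ears at x = -45 to -27. Grip across the arm near x = -8.
- bracket: Loose die-cast corner bracket, 32 (x) x 36 (y) x 32 mm high, 80 g: flat base, upright leg 4 mm thick along its -x edge, a sloping gusset at each y side. Origin: centre of underside, z up. Grip across y (36 mm) near x = -8 mm.
- pull: Loose aluminium D-shaped cabinet pull standing on its two feet: straight bar along its y, 128 mm long, 18 mm wide (x), top at 34 mm and underside at 23 mm height; feet 18 x 12 mm at y = 58 and -58 mm; 110 g. Origin: midway between the feet, on the underside, z up.
- knob: Loose steel mushroom knob standing on its foot: head 32 mm across between 15 and 24 mm height, rounded off to 28 mm, foot 22 mm across; 60 g. Origin: centre of the foot's underside, z up.
There are look-alikes about, which are no part of the job. What is shaped like the bracket but purple is not meant. Leave any brown or pink look-alike of the knob alone.

How it is judged (in metres and radians):
On the way, in this order (a step that is already met when the one before it is completed fails the run):
1. the hinge and the bracket lie in their bins and the tray is not yet in the case (x of hinge in the frame of bin_hinges between -0.05 and 0.05 m and y of hinge in the frame of bin_hinges between -0.08 and 0.08 m and z of hinge in the frame of bin_hinges between -0.002 and 0.01 m and angle between each of hinge, bracket's own z axis and vertical below 0.15 rad and x of bracket in the frame of bin_brackets between -0.055 and 0.055 m and y of bracket in the frame of bin_brackets between -0.08 and 0.08 m and z of bracket in the frame of bin_brackets between -0.002 and 0.01 m and not (x of tray in the frame of case between -0.015 and 0.015 m and y of tray in the frame of case between -0.015 and 0.015 m and z of tray in the frame of case between 0.04 and 0.052 m and angle between tray's own z axis and vertical below 0.04 rad and angle between the x axis of tray and the x axis of case, either way round below 0.12 rad)), for 0.2 s.
2. the tray sits level in the case on the bins, the hinge and the bracket in their bins under it (x of tray in the frame of case between -0.015 and 0.015 m and y of tray in the frame of case between -0.015 and 0.015 m and z of tray in the frame of case between 0.04 and 0.052 m and angle between tray's own z axis and vertical below 0.04 rad and angle between the x axis of tray and the x axis of case, either way round below 0.12 rad and x of hinge in the frame of bin_hinges between -0.05 and 0.05 m and y of hinge in the frame of bin_hinges between -0.08 and 0.08 m and z of hinge in the frame of bin_hinges between -0.002 and 0.01 m and angle between each of hinge, bracket's own z axis and vertical below 0.15 rad and x of bracket in the frame of bin_brackets between -0.055 and 0.055 m and y of bracket in the frame of bin_brackets between -0.08 and 0.08 m and z of bracket in the frame of bin_brackets between -0.002 and 0.01 m), for 0.2 s.
At the end, for the whole second after the job is handed in: All at rest (under 0.02 m/s, 0.3 rad/s). Hinge, bracket flat on the floor of their bins (within 10 mm, 0.15 rad). Tray in the case on the bins: centred to 15 mm, level to 0.04 rad, lined up to 0.12 rad. Pull, knob upright (0.15 rad) on the tray floor (12 mm from underside), on their mates' sides (all of step 2 and x of pull in the frame of tray between -0.13 and -0.008 m and y of pull in the frame of tray between -0.08 and 0.08 m and z of pull in the frame of tray between 0 and 0.012 m and angle between each of pull, knob's own z axis and vertical below 0.15 rad and x of knob in the frame of tray between 0.008 and 0.13 m and y of knob in the frame of tray between -0.08 and 0.08 m and z of knob in the frame of tray between 0 and 0.012 m and linear speed of each of hinge, bracket, tray, pull, knob below 0.02 m/s and angular speed of each of hinge, bracket, tray, pull, knob below 0.3 rad/s); the robot touches nothing.
It also fails if it takes over 128 s, if anything falls off the work surface, if the arm or the gripper's body presses on something with over 40 N, if the wrist force passes 120 N, or if a joint passes its speed limit or range.

## Working session

There is one attempt and no reset: what is moved stays moved. The work goes in short steps, Python scripts to look and compute and a shell command to move; the robot and the scene stay as the last step left them, time stands still between calls to the robot, and variables do not carry over. Pictures are saved under pics/ and viewed, and the job is handed in when it is done.

```bash
ls; mkdir -p pics
cat > h.py <<'E'
import numpy as np, cv2
from station import r, vision, job
def snap(cam,name):
    im=vision.capture(cam); cv2.imwrite(f'pics/{name}.png',cv2.cvtColor(im,cv2.COLOR_RGB2BGR)); return im
def ray(cam,pts,cal=None):
    c=cal or vision.get_calibration(cam)
    K=np.array(c['intrinsics'],float);D=np.array(c['distortion'],float);T=np.array(c['extrinsics'],float)
    n=cv2.undistortPoints(np.array(pts,float).reshape(-1,1,2),K,D).reshape(-1,2)
    d=np.c_[n,np.ones(len(n))]@T[:3,:3].T
    return T[:3,3],d
def onz(cam,pts,z,cal=None):
    o,d=ray(cam,pts,cal); return o+d*((z-o[2])/d[:,2])[:,None]
def proj(cam,P,cal=None):
    c=cal or vision.get_calibration(cam)
    T=np.linalg.inv(np.array(c['extrinsics'],float))
    rv=cv2.Rodrigues(T[:3,:3])[0]
    return cv2.projectPoints(np.array(P,float).reshape(-1,1,3),rv,T[:3,3],np.array(c['intrinsics'],float),np.array(c['distortion'],float))[0].reshape(-1,2)
E
python3 - <<'E'
from h import *
np.set_printoptions(precision=3,suppress=True)
for c in ['scene','side','wrist']:
    snap(c,c+'0'); print(c,np.array(vision.get_calibration(c)['extrinsics']),np.array(vision.get_calibration(c)['intrinsics']))
s=r.sense(); print(s)
E
```

```text
pics
scene [[-0.834  0.342 -0.434  1.139]
 [ 0.552  0.497 -0.669  0.851]
 [-0.013 -0.798 -0.603  0.832]
 [ 0.     0.     0.     1.   ]] [[511.265   0.    319.912]
 [  0.    511.265 196.895]
 [  0.      0.      1.   ]]
side [[-0.742 -0.426  0.518  0.112]
 [-0.67   0.494 -0.554  0.508]
 [-0.02  -0.758 -0.652  0.66 ]
 [ 0.     0.     0.     1.   ]] [[464.528   0.    325.719]
 [  0.    464.528 200.921]
 [  0.      0.      1.   ]]
wrist [[ 1.     0.    -0.002  0.725]
 [-0.    -0.95  -0.314  0.083]
 [-0.002  0.314 -0.95   0.372]
 [ 0.     0.     0.     1.   ]] [[347.919   0.    317.141]
 [  0.    347.919 201.863]
 [  0.      0.      1.   ]]
{'time': 0.15, 'q': array([-5.355, 33.914,  2.765, 92.219, -1.91 , 54.012, -1.932]), 'joint_velocities': array([-0.002, -0.207, -0.021, -0.145,  0.034, -0.039, -0.102]), 'joint_torque': array([  0.003, -54.925,   1.549, -19.845,   0.01 ,   0.006,   0.   ]), 'ee_pos': array([0.724, 0.   , 0.255]), 'ee_rot': array([[-0.   ,  1.   , -0.002],
       [ 1.   ,  0.   , -0.   ],
       [-0.   , -0.002, -1.   ]]), 'force': array([-1.232, -0.066, -0.399]), 'wrist_torque': array([-0.014,  0.024,  0.059]), 'opening': 0.08554667516880582}
```

View pics/scene0.png

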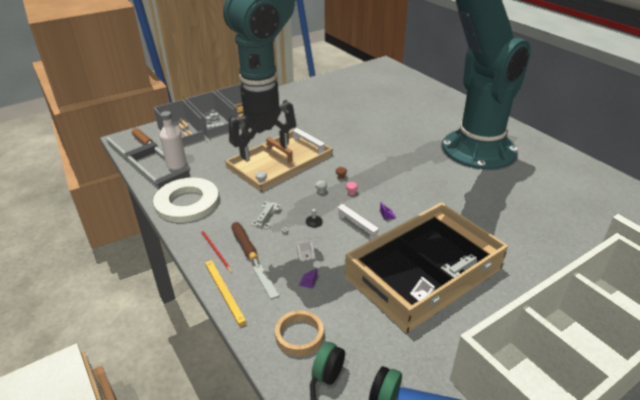

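View pics/side0.png

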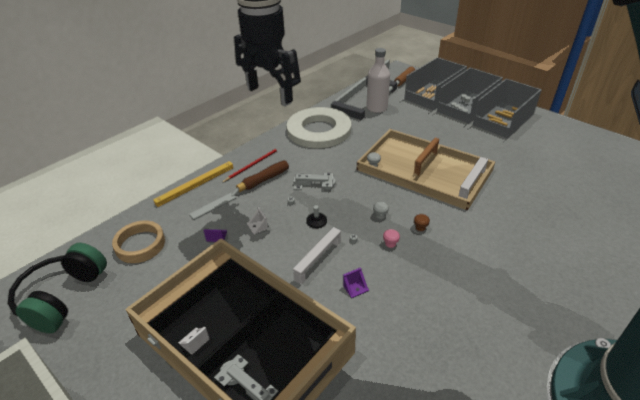

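View pics/wrist0.png

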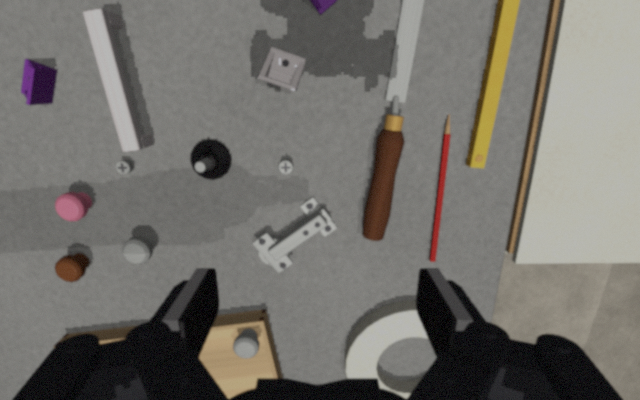

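The scene and side views show the case at +y: bracket bin at larger x, hinge bin nearer the robot. The tray is at −y with the loose fittings between. In the wrist view the hinge is at about (295,238), bracket (283,68), pull (113,80), and grey knob (137,250). I'll measure these next.

Run:
```python
import cv2
im=cv2.imread('pics/wrist0.png'); 
cv2.imwrite('pics/w0a.png',cv2.resize(im[30:300,50:350],None,fx=2.6,fy=2.2,interpolation=cv2.INTER_CUBIC))
im=cv2.imread('pics/scene0.png')
cv2.imwrite('pics/s0a.png',cv2.resize(im[190:340,330:520],None,fx=4,fy=4,interpolation=cv2.INTER_CUBIC))
im=cv2.imread('pics/side0.png')
cv2.imwrite('pics/d0a.png',cv2.resize(im[230:400,120:360],None,fx=3.3,fy=3.3,interpolation=cv2.INTER_CUBIC))
```

```text
(no output)
```

View pics/w0a.png

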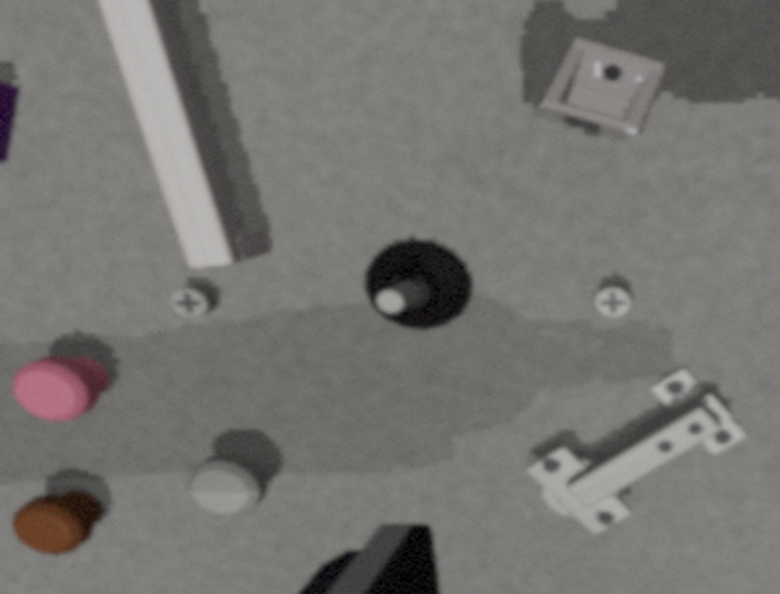

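View pics/s0a.png

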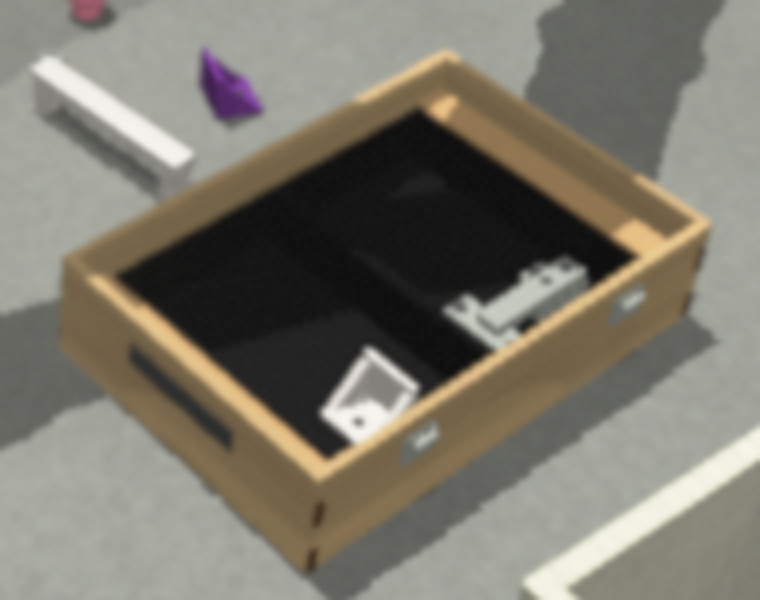

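View pics/d0a.png

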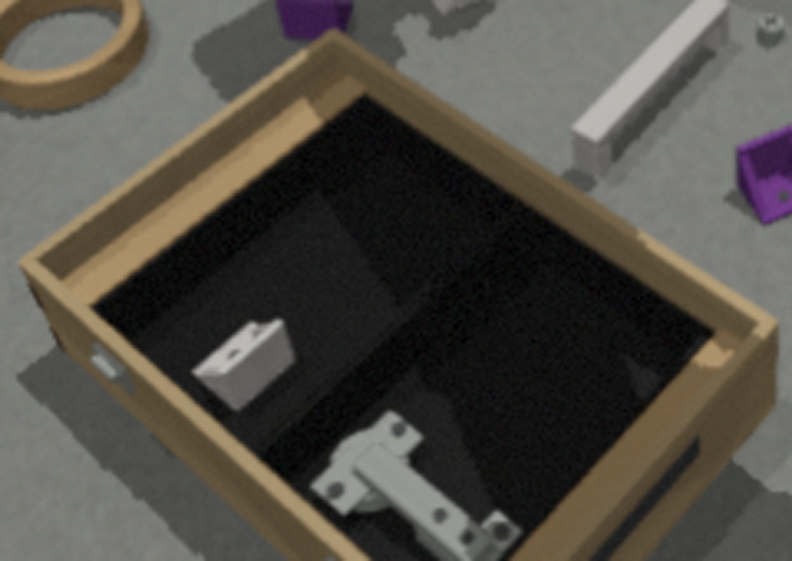

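Scene crop: case rim outer corners, full-image pixels, at about (345.5,255.5), (442,203), (507,245.5), (409,309.5). Side view: (221.5,239), (127,309), (355,328.5). Now cast rays onto the proper heights.

Run:
```python
from h import *
np.set_printoptions(precision=4,suppress=True)
P=onz('scene',[(345.5,255.5),(441.8,203),(507,245.5),(408.8,309.5)],.07); print(P)
for i in range(4): print(np.linalg.norm(P[i]-P[(i+1)%4]))
print(P.mean(0))
print('side',onz('side',[(221.5,239),(126.7,309.4),(354.8,328.5)],.07))
w=lambda u,v:(50+u/2.6,30+v/2.2)
print('bracket hole etc', onz('wrist',[w(612,72),w(578,40),w(664,65),w(637,132),w(543,107)],.005))
print('pull end', onz('wrist',[w(190,265),w(231,261),(86,11),(104,8)],.034))
print('knob',onz('wrist',[w(218,484)],.024))
print('hinge arm',onz('wrist',[w(575,492),w(715,408)],.022), 'cup ears',onz('wrist',[w(553,463),w(605,517),w(676,385),w(722,437)],.015))
print('hinge plateears',onz('wrist',[w(676,385),w(722,437)],.003))
im=cv2.imread('pics/scene0.png')
cv2.imwrite('pics/s0b.png',cv2.resize(im[190:300,240:400],None,fx=5,fy=5,interpolation=cv2.INTER_CUBIC))
cv2.imwrite('pics/s0c.png',cv2.resize(im[115:210,210:360],None,fx=5,fy=5,interpolation=cv2.INTER_CUBIC))
im=cv2.imread('pics/side0.png')
cv2.imwrite('pics/d0b.png',cv2.resize(im[120:290,180:380],None,fx=4,fy=3.5,interpolation=cv2.INTER_CUBIC))
cv2.imwrite('pics/d0c.png',cv2.resize(im[120:230,350:500],None,fx=5,fy=5,interpolation=cv2.INTER_CUBIC))
```

```text
[[0.66   0.2098 0.07  ]
 [0.3599 0.1929 0.07  ]
 [0.3499 0.3841 0.07  ]
 [0.6472 0.3989 0.07  ]]
0.30049644640197787
0.19148278540829852
0.2976253168263961
0.189552291070714
[0.5042 0.2964 0.07  ]
side [[0.6525 0.2053 0.07  ]
 [0.6421 0.3993 0.07  ]
 [0.3551 0.192  0.07  ]]
bracket hole etc [[0.6933 0.1058 0.005 ]
 [0.6809 0.1192 0.005 ]
 [0.713  0.1087 0.005 ]
 [0.7023 0.08   0.005 ]
 [0.6663 0.091  0.005 ]]
pull end [[0.5331 0.0243 0.034 ]
 [0.5493 0.026  0.034 ]
 [0.52   0.1489 0.034 ]
 [0.5367 0.1509 0.034 ]]
knob [[ 0.52   -0.0891  0.024 ]]
hinge arm [[ 0.6732 -0.0939  0.022 ]
 [ 0.733  -0.0484  0.022 ]] cup ears [[ 0.6634 -0.0811  0.015 ]
 [ 0.6849 -0.112   0.015 ]
 [ 0.7168 -0.039   0.015 ]
 [ 0.7363 -0.0666  0.015 ]]
hinge plateears [[ 0.7166 -0.043   0.003 ]
 [ 0.7366 -0.0717  0.003 ]]
```

View pics/s0b.png

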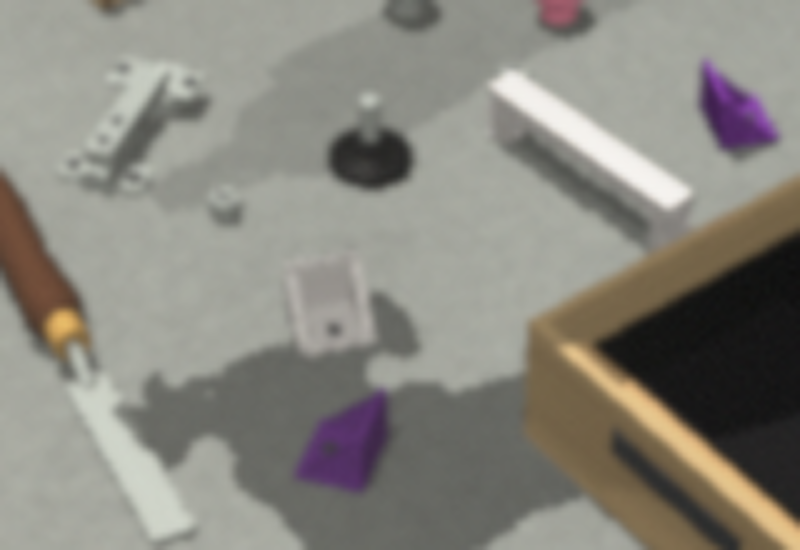

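View pics/d0b.png

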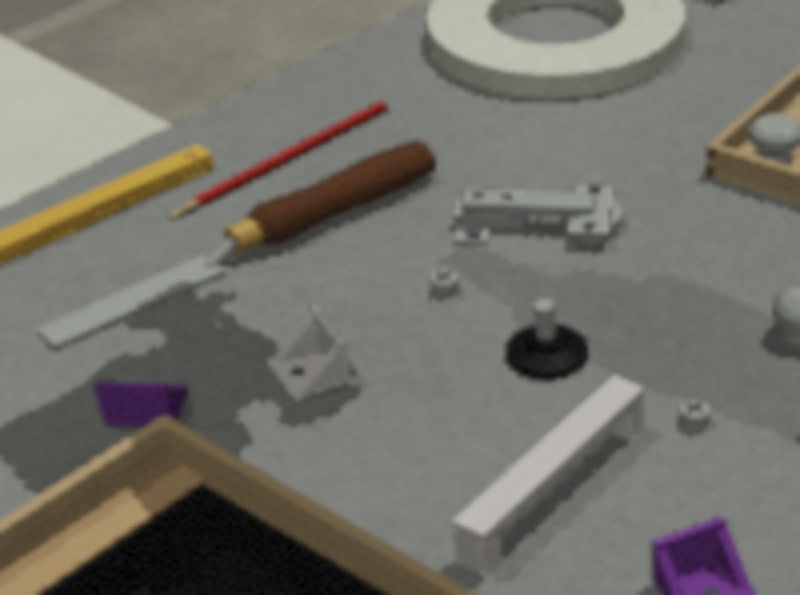

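View pics/s0c.png

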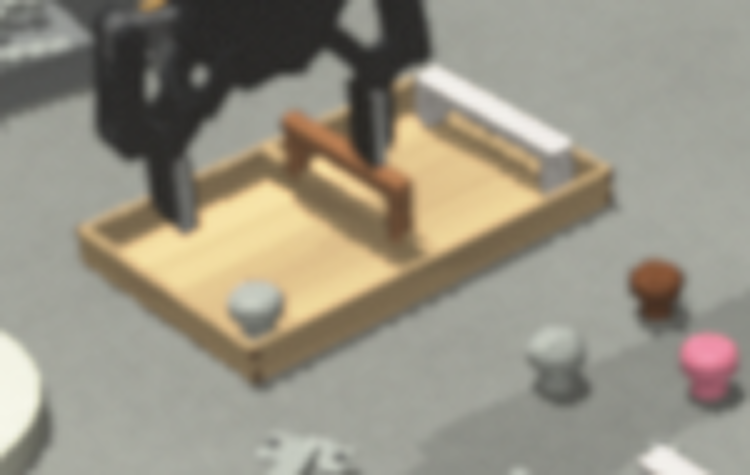

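View pics/d0c.png

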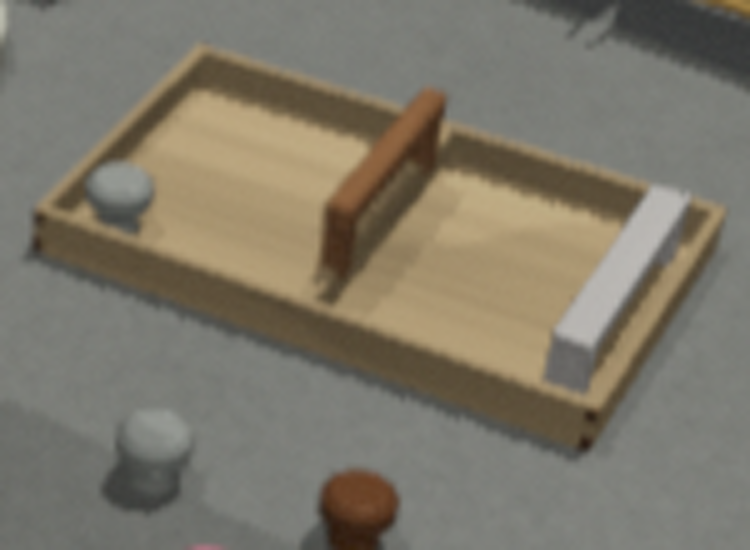

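Scene crop: the grey bracket has its base and hole toward +y and its leg toward −y. The hinge has its cup end toward (−x,−y). The tray's pull is on its −x side and its knob on the +x,+y side, so tray x is about world x. Now the tray and bracket corners.

Run:
```python
from h import *
np.set_printoptions(precision=4,suppress=True)
print('tray side',onz('side',[(390.6,129.4),(495,162.4),(467.6,202.4),(357.6,163)],.024))
print('tray scene',onz('scene',[(226,161.4),(261,185),(332,150)],.024))
d=lambda u,v:(350+u/5,120+v/5)
print('bar ends side',onz('side',[d(435,92),d(342,205)],.060))
s=lambda u,v:(210+u/5,115+v/5)
print('bar ends scene',onz('scene',[s(290,115),s(398,180)],.060))
w=lambda u,v:(50+u/2.6,30+v/2.2)
print('leg top',onz('wrist',[w(543,107),w(637,132)],.032),'base far',onz('wrist',[w(578,40),w(664,65)],.004))
d=lambda u,v:(180+u/4,120+v/3.5)
print('brk side hole',onz('side',[d(298,370)],.004)); 
s=lambda u,v:(240+u/5,190+v/5)
print('brk scene hole',onz('scene',[s(334,328)],.004),'leg top',onz('scene',[s(290,260),s(360,258)],.032))
print('brk wrist hole',onz('wrist',[w(612,72)],.004))
print('brown,pink',onz('wrist',[w(45,524),w(50,390)],.024))
```

```text
tray side [[ 0.6801 -0.3492  0.024 ]
 [ 0.4138 -0.3893  0.024 ]
 [ 0.3915 -0.2226  0.024 ]
 [ 0.6523 -0.1818  0.024 ]]
tray scene [[ 0.6873 -0.3431  0.024 ]
 [ 0.6591 -0.1814  0.024 ]
 [ 0.3991 -0.2191  0.024 ]]
bar ends side [[ 0.5426 -0.3387  0.06  ]
 [ 0.5254 -0.235   0.06  ]]
bar ends scene [[ 0.5498 -0.3349  0.06  ]
 [ 0.5343 -0.2358  0.06  ]]
leg top [[0.6707 0.0904 0.032 ]
 [0.704  0.0802 0.032 ]] base far [[0.6808 0.1193 0.004 ]
 [0.713  0.1088 0.004 ]]
brk side hole [[0.6921 0.1028 0.004 ]]
brk scene hole [[0.6933 0.1037 0.004 ]] leg top [[0.7008 0.0789 0.032 ]
 [0.6732 0.0961 0.032 ]]
brk wrist hole [[0.6932 0.1059 0.004 ]]
brown,pink [[ 0.4377 -0.1127  0.024 ]
 [ 0.4573 -0.0386  0.024 ]]
```

Hinge at about (0.698,−0.079), arm axis 37°; grip point (0.704,−0.074). Bracket centre about (0.692,0.100), leg edge at −17°. Tray about (0.538,−0.286), yaw 8.5°; its two views differ by 8 mm, so I'll refine it later. Moving over the hinge.

```bash
python3 -m crank '[[[-0.02,-0.005,0.03,7],[-0.04,-0.01,0.06,14],[-0.06,-0.016,0.08,21],[-0.074,-0.021,0.10,28],[-0.074,-0.021,0.12,35],[-0.074,-0.021,0.135,42],[-0.074,-0.021,0.135,49],[-0.074,-0.021,0.135,53],[-0.074,-0.021,0.135,53],[-0.074,-0.021,0.135,53]]]' 0.06 40
python3 - <<'E'
from h import *
snap('wrist','w1'); print(r.sense()['ee_pos'])
im=cv2.imread('pics/w1.png'); cv2.imwrite('pics/w1b.png',cv2.resize(im,None,fx=1.25,fy=1.25))
E
```

```text
time: 0.98
ee_pos: [0.7039, -0.0738, 0.121]
ee_rot: [[0.797, 0.604, -0.001], [0.604, -0.797, -0.0], [-0.001, -0.0, -1.0]]
force: [0.8, 0.2, 0.3]
opening: 0.06
[ 0.70402443 -0.07385999  0.12124096]
```

View pics/w1b.png

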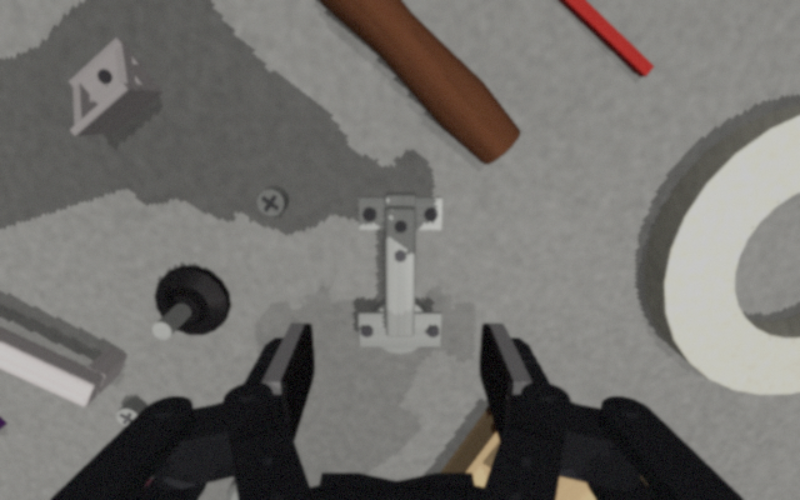

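The hinge is aligned with the jaws, its axis at column ~400 with plate ears at row ~213 and cup ears at row ~330. Checking the grip point before descending.

Run:
```python
from h import *
np.set_printoptions(precision=4,suppress=True)
a=onz('wrist',[(400/1.25,213/1.25)],.003)[0]; b=onz('wrist',[(400.5/1.25,330/1.25)],.015)[0]
u=(b-a)[:2]; print(a,b,np.linalg.norm(u),np.degrees(np.arctan2(*u[::-1])))
g=a[:2]+u*28/66; s=r.sense(); print('grip',g,s['ee_pos'], np.array(s['ee_rot'])[:2,:2].T@(g-np.array(s['ee_pos'])[:2]))
```

```text
[ 0.7265 -0.0578  0.003 ] [ 0.6742 -0.0979  0.015 ] 0.06592765941661574 -142.57151590883464
grip [ 0.7043 -0.0748] [ 0.704  -0.0739  0.1212] [-0.0004  0.0009]
```

```bash
python3 -m crank '[[[0,0.001,0.03,0],[0,0.001,0.06,0],[0,0.001,0.08,0],[0,0.001,0.092,0],[0,0.001,0.092,0],[0,0.001,0.092,0]]]' && python3 -m crank '[[[0,0,0,0],[0,0,0,0],[0,0,0,0],[0,0,0,0],[0,0,0,0],[0,0,0,0],[0,0,0,0],[0,0,0,0]]]' 0 50 && python3 -m crank '[[[0,0,-0.02,0],[0,0,-0.06,0],[0,0,-0.10,0],[0,0,-0.13,0],[0,0,-0.13,0],[0,0,-0.13,0]]]'
```

```text
time: 1.53
ee_pos: [0.7047, -0.075, 0.0294]
ee_rot: [[0.798, 0.602, -0.0], [0.602, -0.798, 0.0], [-0.0, -0.0, -1.0]]
force: [0.1, -0.2, 0.9]
opening: 0.0605
time: 2.2
ee_pos: [0.7058, -0.075, 0.0309]
ee_rot: [[0.799, 0.602, 0.003], [0.602, -0.799, -0.0], [0.002, 0.002, -1.0]]
force: [-1.3, 0.2, 5.9]
opening: 0.0147
time: 2.7
ee_pos: [0.706, -0.075, 0.1619]
ee_rot: [[0.799, 0.602, 0.005], [0.602, -0.799, -0.0], [0.004, 0.003, -1.0]]
force: [-0.5, 0.1, -2.0]
opening: 0.0149
```

Hinge held (opening 15 mm, arm 16 mm nominal). Carrying it high over the case to measure the case with the wrist camera.

```bash
python3 -m crank '[[[0,-0.03,-0.025,4],[0.002,-0.068,-0.04,8],[0.003,-0.107,-0.05,12],[0.005,-0.146,-0.06,16],[0.006,-0.185,-0.07,20],[0.008,-0.225,-0.08,24],[0.009,-0.264,-0.09,28],[0.01,-0.303,-0.1,32],[0.012,-0.343,-0.11,34],[0.013,-0.38,-0.118,34]]]' && python3 -m crank '[[[0,0,0,0],[0,0,0,0],[0,0,0,0]]]'
python3 - <<'E'
from h import *
print(np.round(r.sense()['ee_pos'],4))
snap('wrist','w2'); 
im=cv2.imread('pics/w2.png'); cv2.imwrite('pics/w2b.png',cv2.resize(im,None,fx=1.25,fy=1.25))
E
```

```text
time: 3.53
ee_pos: [0.4835, 0.2382, 0.276]
ee_rot: [[0.999, 0.052, -0.003], [0.052, -0.999, -0.002], [-0.003, 0.002, -1.0]]
force: [-0.2, 0.5, -1.2]
opening: 0.0147
time: 3.78
ee_pos: [0.4854, 0.2361, 0.2761]
ee_rot: [[0.999, 0.053, -0.002], [0.053, -0.999, -0.002], [-0.002, 0.002, -1.0]]
force: [1.1, -0.1, -0.6]
opening: 0.015
[0.4854 0.2361 0.2761]
```

View pics/w2b.png

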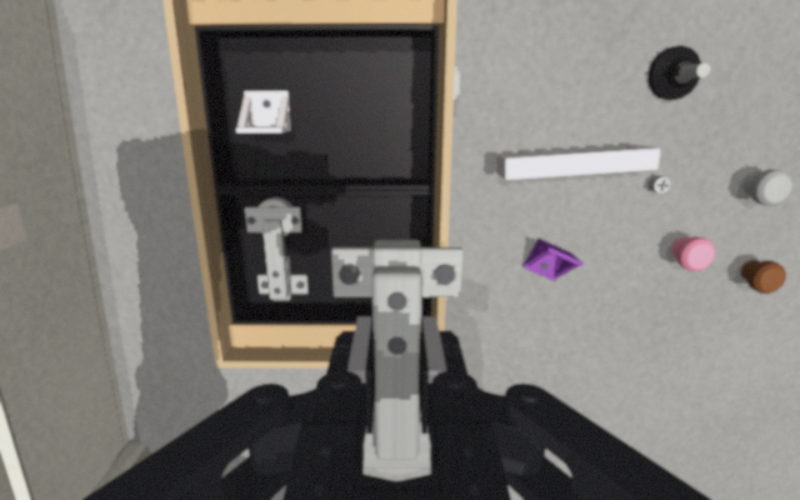

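The view shows the case with the bracket mate at (265,112) and hinge mate at (275,250), the divider between bins at row ~188. I'll zoom for precise case lines.

Run:
```python
import cv2
im=cv2.imread('pics/w2.png')
cv2.imwrite('pics/w2c.png',cv2.resize(im[0:300,120:380],None,fx=3,fy=2,interpolation=cv2.INTER_CUBIC))
for rr in (120,150): print(rr,[(c,int(im[rr,c].sum())) for c in list(range(134,186,2))+list(range(336,372,2))])
for c in (190,300): print(c,[(rr,int(im[rr,c].sum())) for rr in list(range(10,34,2))+list(range(140,160,2))+list(range(246,300,2))])
```

```text
120 [(134, 343), (136, 344), (138, 337), (140, 345), (142, 347), (144, 347), (146, 368), (148, 394), (150, 399), (152, 369), (154, 243), (156, 214), (158, 199), (160, 200), (162, 197), (164, 204), (166, 190), (168, 141), (170, 72), (172, 12), (174, 25), (176, 27), (178, 59), (180, 56), (182, 61), (184, 54), (336, 109), (338, 105), (340, 104), (342, 96), (344, 67), (346, 98), (348, 155), (350, 222), (352, 227), (354, 450), (356, 554), (358, 561), (360, 546), (362, 500), (364, 485), (366, 485), (368, 491), (370, 497)]
150 [(134, 352), (136, 358), (138, 356), (140, 355), (142, 344), (144, 361), (146, 355), (148, 358), (150, 359), (152, 392), (154, 394), (156, 373), (158, 267), (160, 205), (162, 200), (164, 206), (166, 203), (168, 193), (170, 175), (172, 107), (174, 75), (176, 72), (178, 70), (180, 91), (182, 78), (184, 85), (336, 165), (338, 184), (340, 175), (342, 161), (344, 67), (346, 99), (348, 187), (350, 211), (352, 314), (354, 530), (356, 562), (358, 550), (360, 514), (362, 492), (364, 496), (366, 502), (368, 506), (370, 500)]
190 [(10, 552), (12, 552), (14, 547), (16, 544), (18,
[... 383 characters left out ...]
64), (280, 264), (282, 265), (284, 271), (286, 274), (288, 359), (290, 530), (292, 556), (294, 529), (296, 510), (298, 498)]
300 [(10, 561), (12, 560), (14, 562), (16, 558), (18, 394), (20, 206), (22, 188), (24, 88), (26, 54), (28, 80), (30, 141), (32, 164), (140, 166), (142, 139), (144, 80), (146, 63), (148, 112), (150, 140), (152, 132), (154, 160), (156, 151), (158, 158), (246, 382), (248, 381), (250, 374), (252, 371), (254, 372), (256, 376), (258, 376), (260, 369), (262, 373), (264, 364), (266, 353), (268, 349), (270, 343), (272, 300), (274, 286), (276, 288), (278, 293), (280, 272), (282, 271), (284, 259), (286, 254), (288, 262), (290, 246), (292, 255), (294, 250), (296, 257), (298, 237)]
```

View pics/w2c.png

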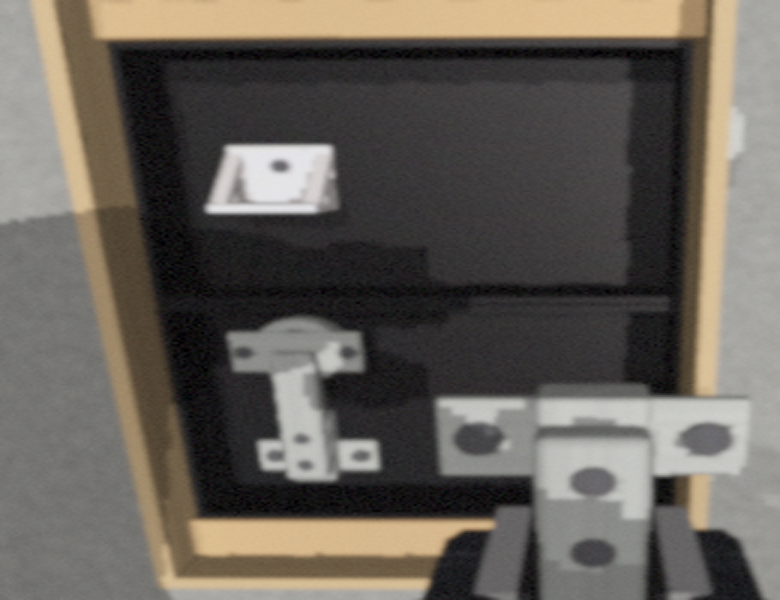

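Run:
```python
from h import *
np.set_printoptions(precision=4,suppress=True)
L=onz('wrist',[(145.5,120),(150.7,150)],.07); R=onz('wrist',[(362.5,120),(361,150)],.07)
print(L,R,'width',np.linalg.norm(L-R,axis=1),'mid',(L+R)/2)
A=onz('wrist',[(190,19),(190,259.5),(300,18.5),(190,150),(300,150)],.046); print(A, 'len',np.linalg.norm(A[0]-A[1]),'midx',(A[0]+A[1])/2)
d=A[2]-A[0]; print('yaw',np.degrees(np.arctan2(d[0],-d[1]))) 
d=R[0]-R[1]; print('yawR',np.degrees(np.arctan2(d[1],d[0])),np.degrees(np.arctan2(*(L[0]-L[1])[[1,0]])))
```

```text
[[0.5311 0.3962 0.07  ]
 [0.5036 0.3941 0.07  ]] [[0.5406 0.1983 0.07  ]
 [0.5132 0.1972 0.07  ]] width [0.1982 0.1971] mid [[0.5359 0.2973 0.07  ]
 [0.5084 0.2956 0.07  ]]
[[0.6204 0.3586 0.046 ]
 [0.3772 0.3736 0.046 ]
 [0.6253 0.2593 0.046 ]
 [0.5007 0.3655 0.046 ]
 [0.506  0.255  0.046 ]] len 0.2436856518624572 midx [0.4988 0.3661 0.046 ]
yaw 2.77490983415349
yawR 2.250929633760281 4.513301264080257
```

Case centre (0.502,0.2955), yaw 2.8°; width 198 and batten spacing 243.7 mm agree with the given 196/244. Lowering the hinge to bin y≈−30 mm.

```bash
python3 -m crank '[[[-0.015,-0.013,0.03,0],[-0.032,-0.029,0.06,0],[-0.032,-0.029,0.09,0],[-0.032,-0.029,0.12,0],[-0.032,-0.029,0.15,0],[-0.032,-0.029,0.175,0],[-0.032,-0.029,0.175,0],[-0.032,-0.029,0.175,0]]]'
python3 - <<'E'
from h import *
snap('side','d2'); snap('scene','s2')
im=cv2.imread('pics/side_' if 0 else 'pics/d2.png'); a=cv2.resize(im[200:400,100:380],None,fx=2,fy=2)
im=cv2.imread('pics/s2.png'); b=cv2.resize(im[170:340,330:530],None,fx=2.8,fy=2.35)[:400]
b=cv2.resize(b,(240*2-240,400))
cv2.imwrite('pics/c2.png',np.hstack([a,b]))
E
```

```text
time: 4.5
ee_pos: [0.453, 0.2613, 0.1011]
ee_rot: [[0.999, 0.049, -0.003], [0.049, -0.999, -0.003], [-0.003, 0.003, -1.0]]
force: [0.3, -0.1, -0.3]
opening: 0.0149
```

View pics/c2.png

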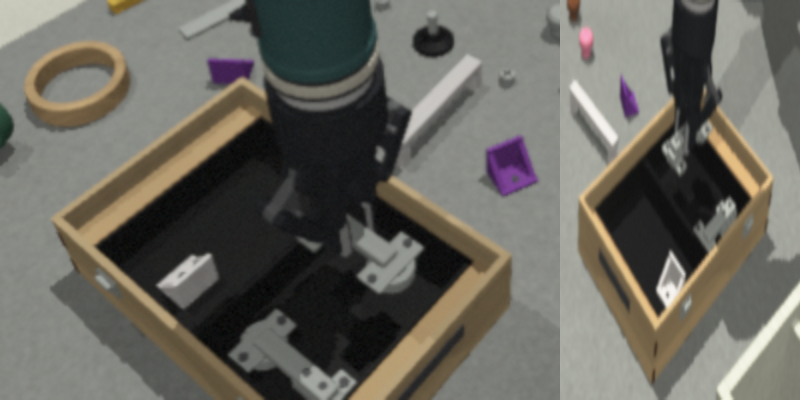

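The hinge hangs level inside the case, cup toward the robot, clear of walls and mate. Lower to the floor and release.

```bash
python3 -m crank '[[[0,0,0.025,0],[0,0,0.045,0],[0,0,0.055,0],[0,0,0.061,0],[0,0,0.061,0],[0,0,0.061,0]]]'
```

```text
time: 5.1
ee_pos: [0.4535, 0.2639, 0.0421]
ee_rot: [[0.999, 0.052, 0.001], [0.052, -0.999, 0.001], [0.001, -0.001, -1.0]]
force: [-0.4, 0.1, -1.1]
opening: 0.015
```

```bash
python3 -m crank '[[[0,0,0.002,0],[0,0,0.002,0],[0,0,0.002,0]]]'; python3 -m crank '[[[0,0,0,0],[0,0,0,0],[0,0,0,0],[0,0,0,0]]]' 0.035; python3 -m crank '[[[0,0,-0.02,0],[0,0,-0.05,0],[0,0,-0.09,0],[0,0,-0.13,0],[0,0,-0.15,0],[0,0,-0.15,0],[0,0,-0.15,0]]]' 0.06
```

```text
time: 5.35
ee_pos: [0.4531, 0.264, 0.0399]
ee_rot: [[0.999, 0.052, 0.001], [0.052, -0.999, 0.001], [0.001, -0.001, -1.0]]
force: [-0.2, 0.9, -0.8]
opening: 0.0145
time: 5.68
ee_pos: [0.4529, 0.2638, 0.0394]
ee_rot: [[0.999, 0.052, 0.0], [0.052, -0.999, 0.0], [0.0, -0.0, -1.0]]
force: [0.1, -0.6, 0.3]
opening: 0.0349
time: 6.27
ee_pos: [0.4532, 0.2643, 0.1904]
ee_rot: [[0.999, 0.053, 0.002], [0.053, -0.999, 0.002], [0.002, -0.002, -1.0]]
force: [0.1, -0.6, -0.4]
opening: 0.0601
```

Released. Next the bracket: above (0.690,0.092), jaws along −17°.

```bash
python3 -m crank '[[[0.024,0.019,-0.01,-7],[0.05,0.041,-0.01,-14],[0.076,0.062,-0.01,-21],[0.102,0.083,0,-28],[0.128,0.104,0.01,-35],[0.154,0.125,0.02,-42],[0.18,0.146,0.03,-49],[0.206,0.167,0.045,-56],[0.228,0.184,0.06,-63],[0.228,0.184,0.06,-70]]]' 0.07 && python3 -m crank '[[[0,0,0,0],[0,0,0,0],[0,0,0,0]]]'
python3 - <<'E'
from h import *
snap('wrist','w3'); 
im=cv2.imread('pics/w3.png'); cv2.imwrite('pics/w3b.png',cv2.resize(im[80:400,140:500],None,fx=2.2,fy=1.8))
im=vision.capture('scene'); cv2.imwrite('pics/s3.png',cv2.resize(im[190:340,330:520,::-1],None,fx=4,fy=4,interpolation=cv2.INTER_CUBIC))
E
```

```text
time: 7.1
ee_pos: [0.6922, 0.0847, 0.1238]
ee_rot: [[0.294, 0.956, -0.003], [0.956, -0.294, -0.004], [-0.005, -0.002, -1.0]]
force: [0.7, -0.8, -0.3]
opening: 0.0698
time: 7.35
ee_pos: [0.6887, 0.0933, 0.1282]
ee_rot: [[0.293, 0.956, -0.003], [0.956, -0.293, 0.001], [0.0, -0.003, -1.0]]
force: [-0.3, 0.4, -0.2]
opening: 0.0695
```

View pics/w3b.png

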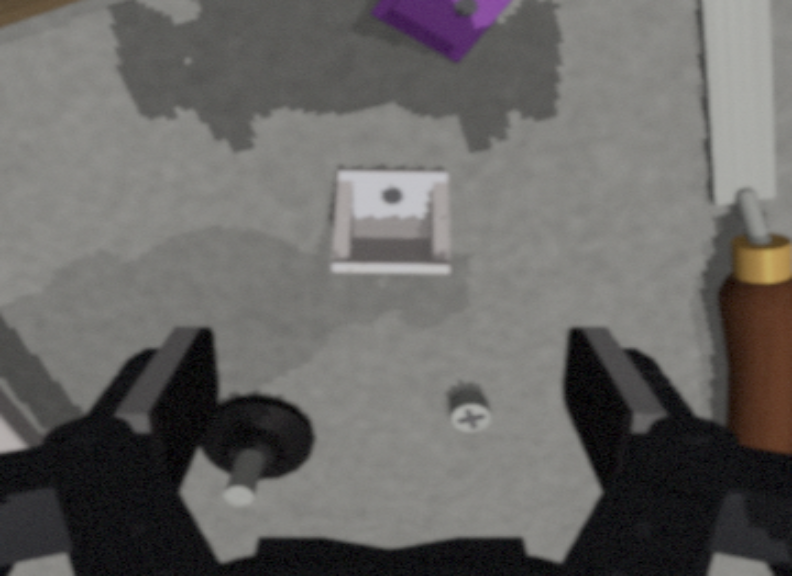

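View pics/s3.png

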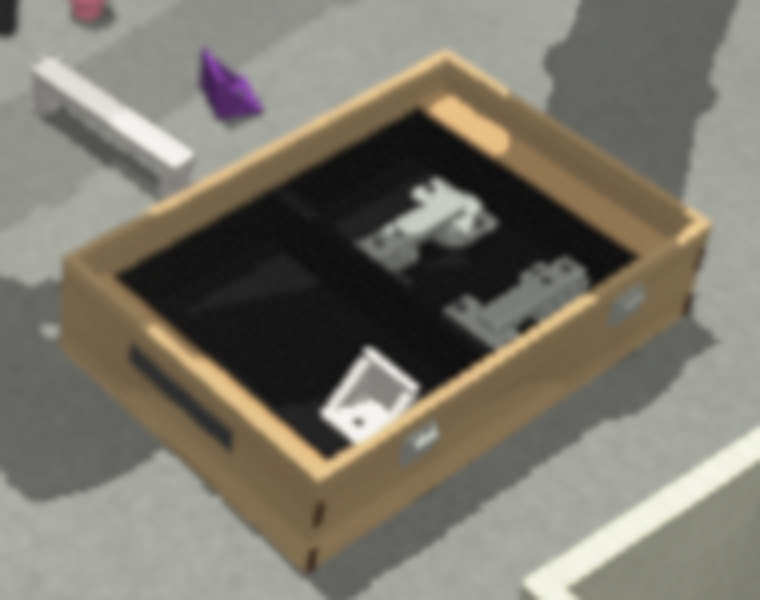

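The hinge lies flat in its bin. The bracket is squared to the jaws, with leg top edge at (331–450, ~268) and base edge at row ~170 in the crop. Computing the offset.

Run:
```python
from h import *
np.set_printoptions(precision=4,suppress=True)
w=lambda u,v:(140+u/2.2,80+v/1.8)
A=onz('wrist',[w(331,272),w(450,273)],.032); B=onz('wrist',[w(336,170),w(449,170)],.004)
print(A,B); a=A.mean(0);b=B.mean(0);print(np.linalg.norm(A[0]-A[1]),np.linalg.norm(b[:2]-a[:2]))
u=(b-a)[:2];u/=np.linalg.norm(u); c=(a+b)[:2]/2; g=c-.008*u; s=r.sense();R=np.array(s['ee_rot'])
print('c',c,'g',g,'tool shift',R[:2,:2].T@(g-np.array(s['ee_pos'])[:2]),s['ee_pos'],np.degrees(np.arctan2(u[1],u[0])),np.degrees(np.arctan2(R[1,0],R[0,0])))
```

```text
[[0.6696 0.0908 0.032 ]
 [0.704  0.0799 0.032 ]] [[0.6793 0.1212 0.004 ]
 [0.7143 0.1105 0.004 ]]
0.036053004207235666 0.03210590530262195
c [0.6918 0.1006] g [0.6893 0.093 ] tool shift [-0.0006  0.0003] [0.6892 0.0937 0.1292] 71.90872395637629 73.0347869261178
```

Measured 36.05 × 32.1 mm against the given 36 × 32; the tool is already centred. Descend, grip, lift.

```bash
python3 -m crank '[[[0,0,0.03,0],[0,0,0.06,0],[0,0,0.085,0],[0,0,0.1,0],[0,0,0.1,0],[0,0,0.1,0]]]' && python3 -m crank '[[[0,0,0,0],[0,0,0,0],[0,0,0,0],[0,0,0,0],[0,0,0,0],[0,0,0,0],[0,0,0,0]]]' 0 50 && python3 -m crank '[[[0,0,-0.02,0],[0,0,-0.06,0],[0,0,-0.10,0],[0,0,-0.13,0],[0,0,-0.13,0],[0,0,-0.13,0]]]'
```

```text
time: 7.95
ee_pos: [0.6897, 0.0927, 0.0292]
ee_rot: [[0.292, 0.956, -0.001], [0.956, -0.292, -0.0], [-0.0, -0.001, -1.0]]
force: [0.7, -1.3, 0.3]
opening: 0.0701
time: 8.53
ee_pos: [0.6916, 0.0921, 0.0314]
ee_rot: [[0.293, 0.956, 0.003], [0.956, -0.293, 0.001], [0.002, 0.003, -1.0]]
force: [0.1, 0.1, 6.0]
opening: 0.035
time: 9.03
ee_pos: [0.6918, 0.092, 0.1624]
ee_rot: [[0.293, 0.956, 0.006], [0.956, -0.293, 0.001], [0.003, 0.005, -1.0]]
force: [0.1, 0.1, -2.1]
opening: 0.0346
```

Held. Move over the bracket bin at bin y≈−30 mm, turned square with the case.

```bash
python3 -m crank '[[[0.02,-0.027,0,-4],[0.041,-0.057,0,-8],[0.062,-0.086,0,-12],[0.083,-0.114,0,-16],[0.104,-0.143,0,-19],[0.124,-0.171,0.02,-19],[0.124,-0.171,0.05,-19],[0.124,-0.171,0.08,-19],[0.124,-0.171,0.1,-19],[0.124,-0.171,0.1,-19]]]'; python3 -m crank '[[[0,0,0,0],[0,0,0,0],[0,0,0,0]]]'
python3 - <<'E'
from h import *
im=vision.capture('scene'); cv2.imwrite('pics/s4.png',cv2.resize(im[170:340,330:520,::-1],None,fx=4,fy=3.5,interpolation=cv2.INTER_CUBIC))
E
```

```text
time: 9.87
ee_pos: [0.5582, 0.2588, 0.0537]
ee_rot: [[-0.036, 0.999, -0.01], [0.999, 0.036, -0.005], [-0.005, -0.011, -1.0]]
force: [-0.5, -0.1, -0.0]
opening: 0.0349
time: 10.12
ee_pos: [0.5638, 0.2607, 0.0605]
ee_rot: [[-0.034, 0.999, 0.002], [0.999, 0.034, 0.001], [0.001, 0.002, -1.0]]
force: [-0.1, 1.2, -0.5]
opening: 0.0349
```

View pics/s4.png

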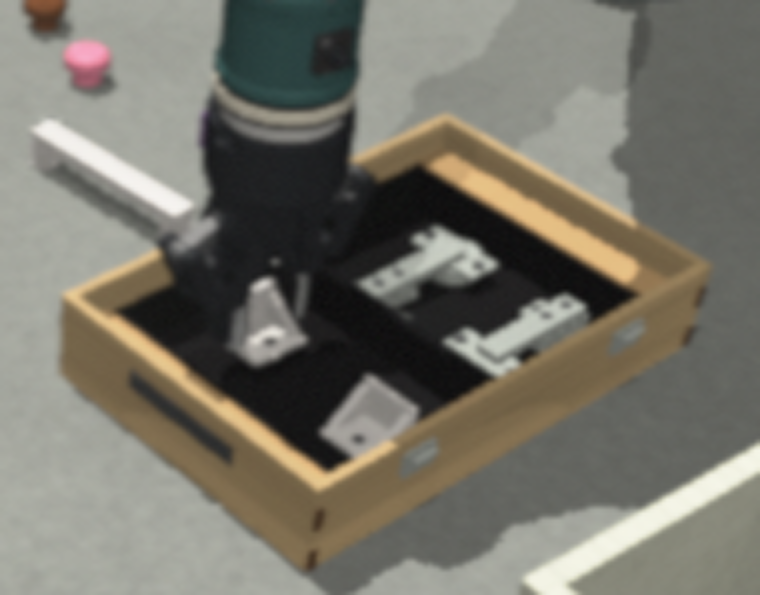

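The bracket hangs upright over its bin, clear of walls and mate. Lower, release and lift.

```bash
python3 -m crank '[[[0,0,0.01,0],[0,0,0.018,0],[0,0,0.02,0],[0,0,0.02,0],[0,0,0.02,0]]]'; python3 -m crank '[[[0,0,0,0],[0,0,0,0],[0,0,0,0],[0,0,0,0]]]' 0.055; python3 -m crank '[[[0,0,-0.02,0],[0,0,-0.05,0],[0,0,-0.09,0],[0,0,-0.13,0],[0,0,-0.15,0],[0,0,-0.15,0],[0,0,-0.15,0]]]'
python3 - <<'E'
from h import *
im=snap('wrist','w5'); cv2.imwrite('pics/w5b.png',cv2.resize(im[:,:,::-1],None,fx=1.2,fy=1.2,interpolation=cv2.INTER_CUBIC))
E
```

```text
time: 10.58
ee_pos: [0.5634, 0.2607, 0.0404]
ee_rot: [[-0.035, 0.999, 0.001], [0.999, 0.035, 0.0], [0.0, 0.001, -1.0]]
force: [-1.3, -1.0, 9.2]
opening: 0.035
time: 10.92
ee_pos: [0.5626, 0.2605, 0.0389]
ee_rot: [[-0.035, 0.999, -0.001], [0.999, 0.035, -0.0], [-0.0, -0.001, -1.0]]
force: [0.5, 0.2, 0.7]
opening: 0.055
time: 11.5
ee_pos: [0.5635, 0.2609, 0.1906]
ee_rot: [[-0.035, 0.999, 0.002], [0.999, 0.035, 0.001], [0.001, 0.003, -1.0]]
force: [-0.7, -0.1, -0.6]
opening: 0.0551
```

View pics/w5b.png

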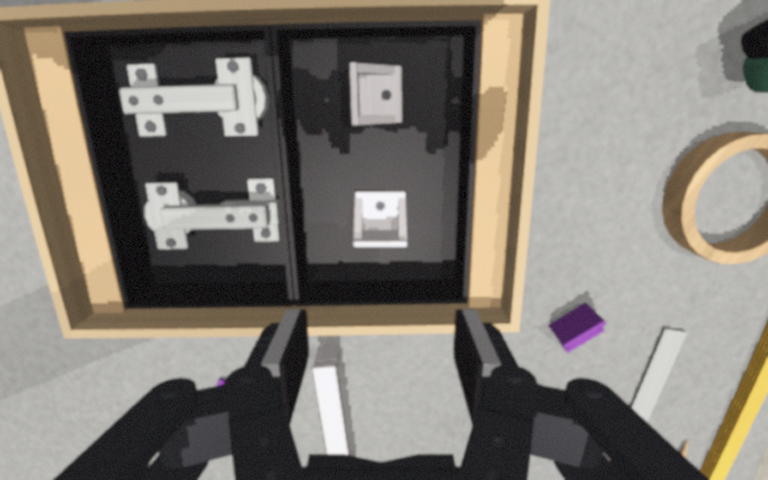

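Both fittings lie flat beside their mates. The rim corners (67,336), (519,331), (549,3) in this view give another fix on the case; then on to the tray.

Run:
```python
from h import *
np.set_printoptions(precision=4,suppress=True)
P=onz('wrist',np.array([(67,336),(519,331),(549,2),(-2,12)])/1.2,.07); print(P, np.linalg.norm(P[0]-P[1]),np.linalg.norm(P[2]-P[1]))
d=P[1]-P[0];a=np.arctan2(d[1],d[0]);print(np.degrees(a)); print((P[0]+P[2])/2, (P[0]+P[1])/2+.098*np.array([-np.sin(a),np.cos(a),0]))
```

```text
[[0.3593 0.1931 0.07  ]
 [0.6539 0.2081 0.07  ]
 [0.6437 0.396  0.07  ]
 [0.3596 0.3842 0.07  ]] 0.29494780349391625 0.18821137872885782
2.9189551823597157
[0.5015 0.2946 0.07  ] [0.5016 0.2985 0.07  ]
```

```bash
python3 -m crank '[[[-0.04,-0.003,0,0],[-0.08,-0.006,0,0],[-0.12,-0.01,0,0],[-0.16,-0.013,0,0],[-0.2,-0.016,0,0],[-0.24,-0.02,0,0],[-0.28,-0.023,0,0],[-0.32,-0.026,0,0],[-0.36,-0.03,0,-3],[-0.4,-0.033,0,-6.5]]]' 0.06; python3 -m crank '[[[-0.04,-0.003,0,0],[-0.08,-0.007,0,0],[-0.12,-0.01,0,0],[-0.135,-0.012,0,0],[-0.135,-0.012,0,0],[-0.135,-0.012,0,0],[-0.135,-0.012,0,0]]]'
python3 - <<'E'
from h import *
print(r.sense()['ee_pos'])
im=snap('wrist','w6'); cv2.imwrite('pics/w6b.png',cv2.resize(im[:,:,::-1],None,fx=1.25,fy=1.25,interpolation=cv2.INTER_CUBIC))
E
```

```text
time: 12.38
ee_pos: [0.5418, -0.1418, 0.1871]
ee_rot: [[-0.151, 0.989, -0.005], [0.989, 0.151, 0.001], [0.002, -0.005, -1.0]]
force: [1.1, 0.2, -0.2]
opening: 0.0602
time: 12.97
ee_pos: [0.5513, -0.2734, 0.1877]
ee_rot: [[-0.15, 0.989, -0.003], [0.989, 0.15, 0.003], [0.003, -0.002, -1.0]]
force: [-0.1, 0.7, -0.4]
opening: 0.06
[ 0.55129683 -0.27335984  0.18771646]
```

View pics/w6b.png

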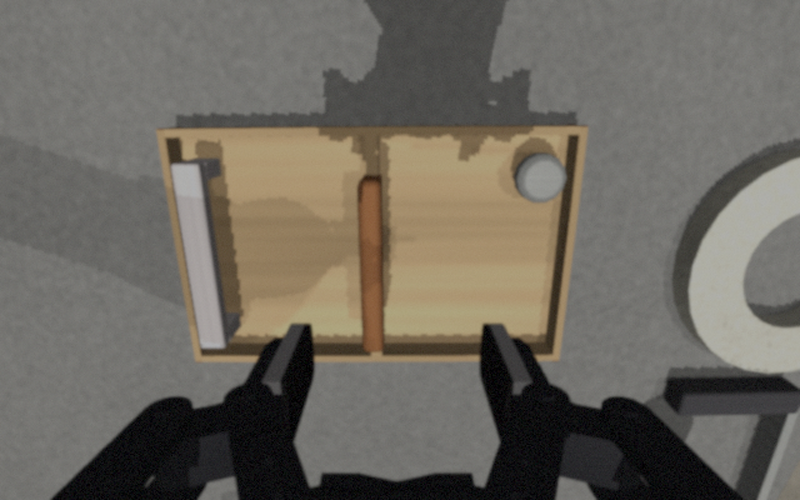

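The tray is fully in view, squared to the jaws; handle bar ends at (370,178) and (373,353), rim corners at (158,129), (587,127), (559,359), (195,362).

Run:
```python
from h import *
np.set_printoptions(precision=4,suppress=True)
s=r.sense();R=np.array(s['ee_rot']);p=np.array(s['ee_pos'])
B=onz('wrist',np.array([(370,178),(373,354)])/1.25,.060); print(B,np.linalg.norm(B[0]-B[1]),B.mean(0))
P=onz('wrist',np.array([(158,129),(587,127),(559,359),(195,362)])/1.25,.024); print(P,[np.linalg.norm(P[i]-P[i-1]) for i in range(4)],P.mean(0))
for d in (P[1]-P[0],P[2]-P[3]): print(np.degrees(np.arctan2(d[1],d[0])))
d=B[0]-B[1];print('bar',np.degrees(np.arctan2(d[1],d[0]))-90,'jaw',np.degrees(np.arctan2(R[1,1],R[0,1])))
for g in (B.mean(0),P.mean(0)): print('shift',R[:2,:2].T@(g-p)[:2])
```

```text
[[ 0.5307 -0.2296  0.06  ]
 [ 0.5475 -0.3411  0.06  ]] 0.11274570563534302 [ 0.5391 -0.2853  0.06  ]
[[ 0.393  -0.2243  0.024 ]
 [ 0.6592 -0.1828  0.024 ]
 [ 0.6858 -0.3467  0.024 ]
 [ 0.4176 -0.3906  0.024 ]] [np.float64(0.16812338473121696), np.float64(0.2693943440496128), np.float64(0.165993003969516), np.float64(0.27175905880635526)] [ 0.5389 -0.2861  0.024 ]
8.858908399844198
9.307709788609685
bar 8.544426720611739 jaw 8.673240358731848
shift [-0.0104 -0.0143]
shift [-0.0112 -0.0146]
```

Bar length 112.7, tray 270.5×167: matches. Tray centre (0.539,−0.286), yaw 8.7°. Shift (−0.011,−0.0145), descend to the bar and grip.

```bash
python3 -m crank '[[[-0.011,-0.0145,0.03,0],[-0.011,-0.0145,0.06,0],[-0.011,-0.0145,0.09,0],[-0.011,-0.0145,0.115,0],[-0.011,-0.0145,0.13,0],[-0.011,-0.0145,0.13,0],[-0.011,-0.0145,0.13,0]]]' 0.05 && python3 -m crank '[[[0,0,0,0],[0,0,0,0],[0,0,0,0],[0,0,0,0],[0,0,0,0],[0,0,0,0],[0,0,0,0],[0,0,0,0]]]' 0 90 && python3 -m crank '[[[0,0,-0.01,0],[0,0,-0.03,0],[0,0,-0.06,0],[0,0,-0.09,0],[0,0,-0.12,0],[0,0,-0.12,0],[0,0,-0.12,0]]]'
python3 - <<'E'
from h import *
im=snap('side','d7'); cv2.imwrite('pics/d7b.png',cv2.resize(im[:,:,::-1],None,fx=1.2,fy=1.2,interpolation=cv2.INTER_CUBIC))
E
```

```text
time: 13.6
ee_pos: [0.5391, -0.2863, 0.0586]
ee_rot: [[-0.151, 0.989, -0.002], [0.989, 0.151, 0.002], [0.002, -0.002, -1.0]]
force: [0.0, 0.1, -0.0]
opening: 0.0496
time: 14.27
ee_pos: [0.5392, -0.2888, 0.061]
ee_rot: [[-0.148, 0.989, 0.001], [0.989, 0.148, -0.001], [-0.001, 0.0, -1.0]]
force: [-1.4, 1.0, 5.5]
opening: 0.0123
time: 14.85
ee_pos: [0.5402, -0.2892, 0.1817]
ee_rot: [[-0.148, 0.989, 0.004], [0.989, 0.148, -0.002], [-0.003, 0.004, -1.0]]
force: [0.1, -0.5, -4.8]
opening: 0.0126
```

View pics/d7b.png

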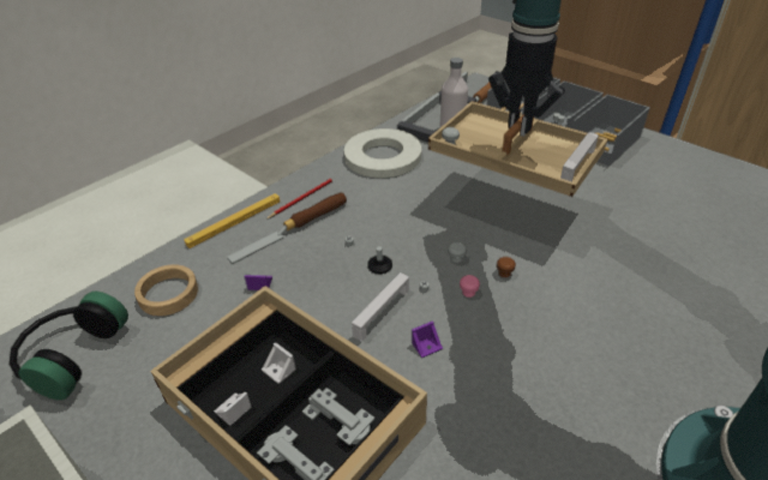

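Tray lifted and hanging level. Carrying it over the case: shift (0.582, 0.0486), turn +6°.

```bash
python3 -m crank '[[[0.01,0.001,0,0],[0.03,0.002,0,0],[0.06,0.005,0,0],[0.095,0.008,0,0],[0.13,0.011,0,0],[0.165,0.014,0,1],[0.2,0.017,0,2],[0.235,0.02,0,3],[0.27,0.0225,0,4],[0.305,0.025,0,5]]]'; python3 -m crank '[[[0.035,0.003,0,0],[0.07,0.006,0,0],[0.105,0.009,0,0],[0.14,0.012,0,0],[0.175,0.015,0,0],[0.205,0.017,0,0],[0.23,0.019,0,0],[0.245,0.02,0,0],[0.245,0.02,0,0],[0.245,0.02,0,0]]]'
```

```text
time: 15.73
ee_pos: [0.5165, 0.019, 0.1775]
ee_rot: [[-0.061, 0.998, -0.004], [0.998, 0.061, -0.0], [0.0, -0.004, -1.0]]
force: [0.1, 0.9, -4.5]
opening: 0.0123
time: 16.57
ee_pos: [0.5224, 0.2626, 0.1779]
ee_rot: [[-0.063, 0.998, -0.003], [0.998, 0.063, -0.002], [-0.002, -0.003, -1.0]]
force: [0.3, -0.6, -4.4]
opening: 0.0118
```

```bash
python3 -m crank '[[[0.012,-0.008,0,0],[0.025,-0.016,0,0.5],[0.032,-0.0185,0,1],[0.032,-0.0185,0,1],[0.032,-0.0185,0,1],[0.032,-0.0185,0,1]]]'
python3 - <<'E'
from h import *
im=snap('side','d8'); cv2.imwrite('pics/d8b.png',cv2.resize(im[200:400,60:400,::-1],None,fx=2.3,fy=2.3,interpolation=cv2.INTER_CUBIC))
im=snap('scene','s8'); cv2.imwrite('pics/s8b.png',cv2.resize(im[150:340,300:540,::-1],None,fx=3,fy=3,interpolation=cv2.INTER_CUBIC))
im=snap('wrist','w8'); cv2.imwrite('pics/w8b.png',cv2.resize(im[:,:,::-1],None,fx=1.25,fy=1.25,interpolation=cv2.INTER_CUBIC))
E
```

```text
time: 17.07
ee_pos: [0.5041, 0.2913, 0.1792]
ee_rot: [[-0.042, 0.999, 0.0], [0.999, 0.042, -0.001], [-0.001, 0.0, -1.0]]
force: [-0.6, -0.4, -4.8]
opening: 0.0124
```

View pics/d8b.png

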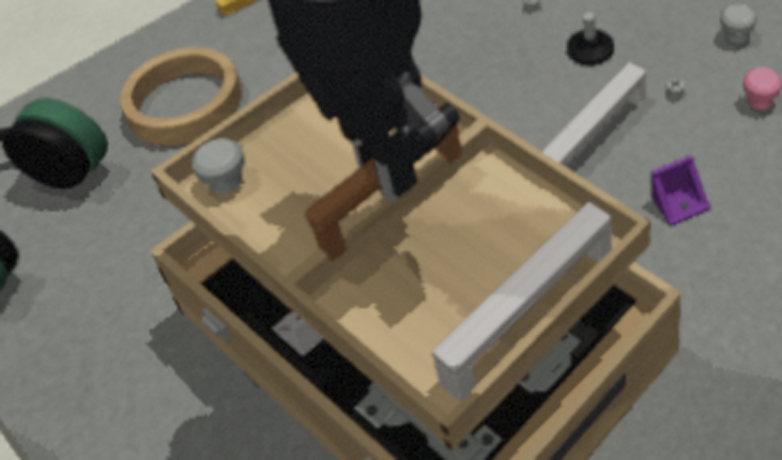

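View pics/s8b.png

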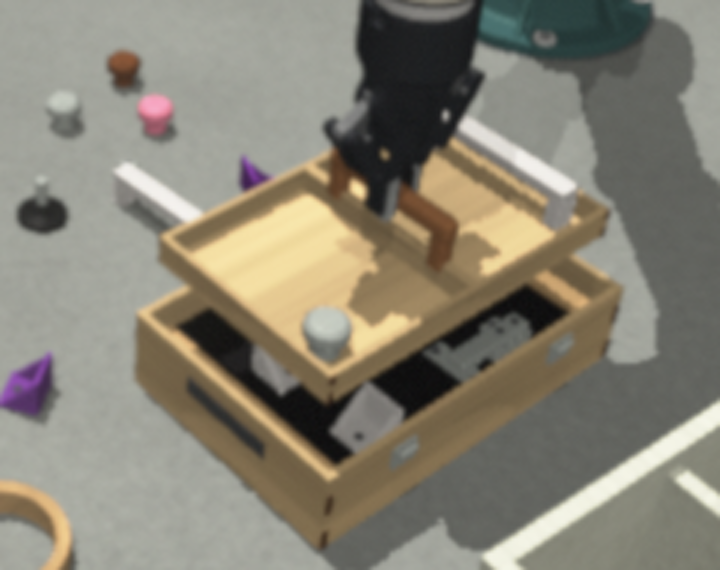

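View pics/w8b.png

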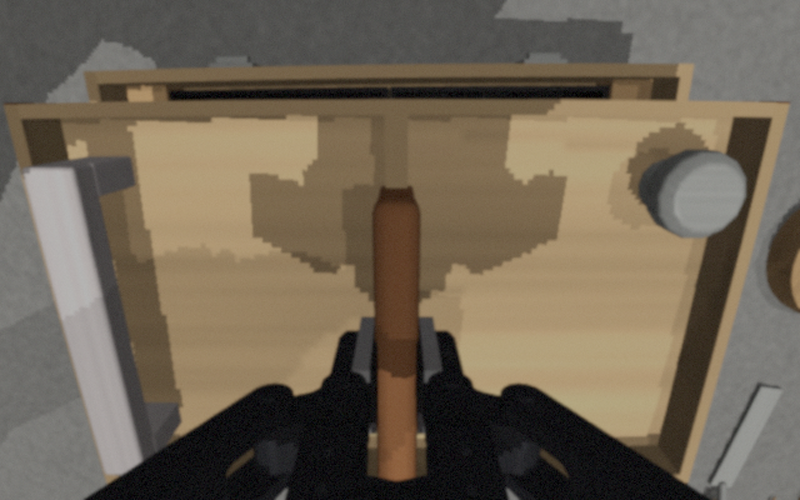

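The tray hangs over the case. In the wrist view its far rim corners are at (5,104), (788,103) and the case's far rim corners at (88,72), (692,66). I'll compare the two.

Run:
```python
from h import *
np.set_printoptions(precision=4,suppress=True)
T=onz('wrist',np.array([(5,104),(788,103)])/1.25,.142); C=onz('wrist',np.array([(88,72),(692,66)])/1.25,.07)
for P,hw in((T,.084),(C,.098)):
    d=P[1]-P[0];a=np.arctan2(d[1],d[0]);print(P,np.linalg.norm(d),np.degrees(a),P.mean(0)-hw*np.array([-np.sin(a),np.cos(a),0]))
print(r.sense()['ee_pos'])
```

```text
[[0.3666 0.3718 0.142 ]
 [0.636  0.3833 0.142 ]] 0.2696844862674619 2.441799468150749 [0.5049 0.2936 0.142 ]
[[0.3495 0.3866 0.07  ]
 [0.6448 0.4015 0.07  ]] 0.295655139484801 2.8809327208923565 [0.502  0.2962 0.07  ]
[0.5041 0.2919 0.1793]
```

Tray is at (0.505,0.2936) against the case at (0.502,0.2962). Correct by (+2.5, −3 mm) and lower 0.07.

```bash
python3 -m crank '[[[0.0025,-0.003,0.01,-0.4],[0.0025,-0.003,0.025,-0.4],[0.0025,-0.003,0.04,-0.4],[0.0025,-0.003,0.053,-0.4],[0.0025,-0.003,0.063,-0.4],[0.0025,-0.003,0.069,-0.4],[0.0025,-0.003,0.07,-0.4],[0.0025,-0.003,0.07,-0.4]]]'
```

```text
time: 17.88
ee_pos: [0.5003, 0.2956, 0.1089]
ee_rot: [[-0.051, 0.999, -0.0], [0.999, 0.051, -0.0], [-0.0, -0.0, -1.0]]
force: [-0.7, 0.6, -3.9]
opening: 0.0121
```

```bash
python3 -m crank '[[[0,0,0.001,0],[0,0,0.002,0],[0,0,0.002,0],[0,0,0.002,0]]]'; python3 -m crank '[[[0,0,0,0],[0,0,0,0],[0,0,0,0],[0,0,0,0]]]' 0.035;  python3 -m crank '[[[0,0,-0.02,0],[0,0,-0.05,0],[0,0,-0.09,0],[0,0,-0.12,0],[0,0,-0.14,0],[0,0,-0.14,0],[0,0,-0.14,0]]]'
python3 - <<'E'
from h import *
print(r.sense()['ee_pos'])
im=snap('side','d9'); cv2.imwrite('pics/d9b.png',cv2.resize(im[200:400,60:400,::-1],None,fx=2.3,fy=2.3,interpolation=cv2.INTER_CUBIC))
im=snap('wrist','w9'); cv2.imwrite('pics/w9b.png',cv2.resize(im[:,:,::-1],None,fx=1.25,fy=1.25,interpolation=cv2.INTER_CUBIC))
E
```

```text
time: 18.22
ee_pos: [0.5006, 0.2958, 0.1077]
ee_rot: [[-0.051, 0.999, 0.001], [0.999, 0.051, 0.0], [0.0, 0.001, -1.0]]
force: [-0.0, -0.8, -4.5]
opening: 0.0125
time: 18.55
ee_pos: [0.5008, 0.2959, 0.1078]
ee_rot: [[-0.051, 0.999, 0.001], [0.999, 0.051, 0.001], [0.001, 0.001, -1.0]]
force: [-0.2, 0.4, 0.7]
opening: 0.0349
time: 19.13
ee_pos: [0.501, 0.296, 0.2488]
ee_rot: [[-0.051, 0.999, 0.003], [0.999, 0.051, 0.002], [0.002, 0.003, -1.0]]
force: [0.0, 0.4, -1.0]
opening: 0.0352
[0.50102586 0.29602316 0.24879842]
```

View pics/d9b.png

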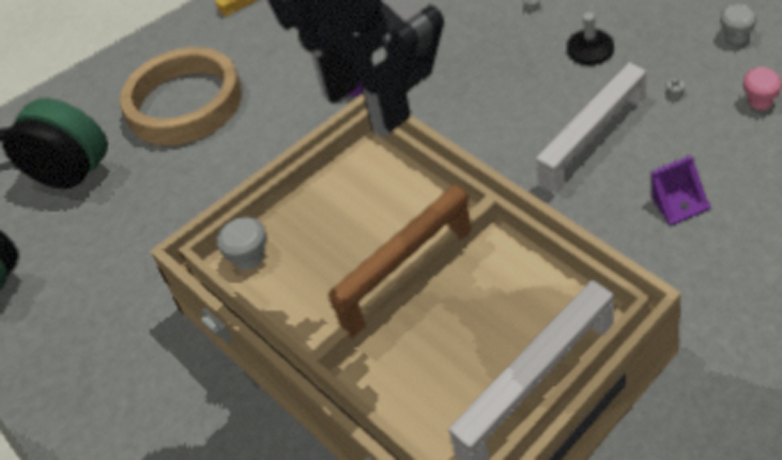

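View pics/w9b.png

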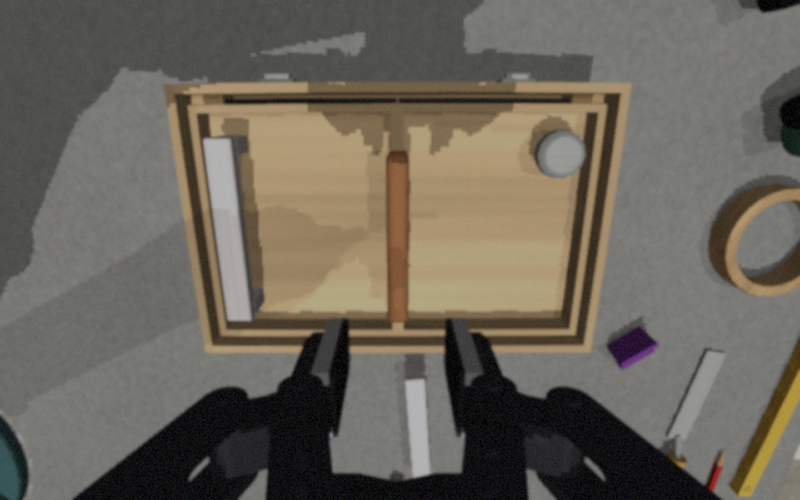

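Tray seated with even gaps all round, rims flush at 70 mm. Next the pull: hover above (0.534,0.0875) and look.

```bash
python3 -m crank '[[[-0.03,0.003,0,0],[-0.07,0.007,0,0],[-0.11,0.011,0,0],[-0.15,0.015,0.02,-1],[-0.185,0.02,0.04,-2],[-0.21,0.023,0.06,-3],[-0.21,0.023,0.07,-3],[-0.21,0.023,0.07,-3],[-0.21,0.023,0.07,-3]]]' 0.05
python3 - <<'E'
from h import *
print(r.sense()['ee_pos'])
im=snap('wrist','w10'); cv2.imwrite('pics/w10b.png',cv2.resize(im[:,:,::-1],None,fx=1.25,fy=1.25,interpolation=cv2.INTER_CUBIC))
E
```

```text
time: 19.98
ee_pos: [0.5328, 0.0875, 0.1758]
ee_rot: [[-0.103, 0.995, -0.004], [0.995, 0.103, -0.0], [0.0, -0.004, -1.0]]
force: [0.5, 0.6, 0.7]
opening: 0.0502
[0.53279614 0.08747663 0.17575536]
```

View pics/w10b.png

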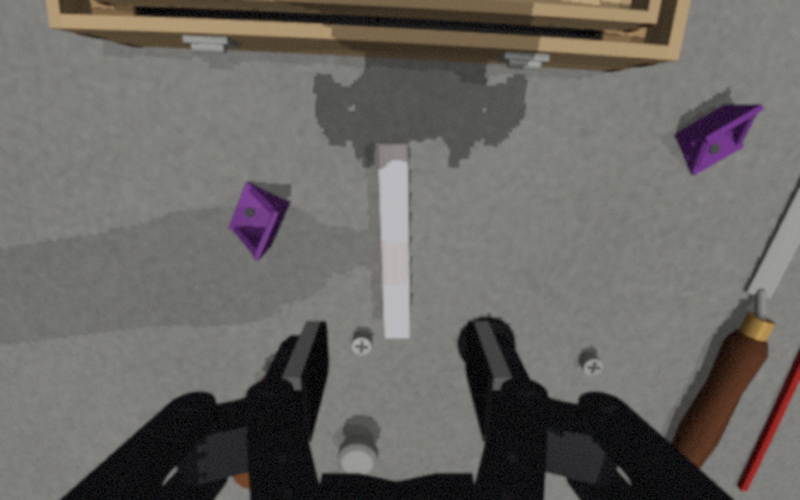

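Pull top face corners at (377,144), (408,144), (409,338), (384,339); aligned with the jaws.

Run:
```python
from h import *
np.set_printoptions(precision=4,suppress=True)
s=r.sense();R=np.array(s['ee_rot']);p=np.array(s['ee_pos'])
P=onz('wrist',np.array([(377,144),(408,144),(409,338),(384,339)])/1.25,.034); c=P.mean(0)
d=P[:2].mean(0)-P[2:].mean(0); print(P,c,np.linalg.norm(d),np.linalg.norm(P[0]-P[1]),np.degrees(np.arctan2(d[1],d[0])),'tool x',np.degrees(np.arctan2(R[1,0],R[0,0])))
print(R[:2,:2].T@(c-p)[:2],p)
```

```text
[[0.5163 0.1503 0.034 ]
 [0.5342 0.1522 0.034 ]
 [0.5492 0.0261 0.034 ]
 [0.5325 0.0235 0.034 ]] [0.5331 0.088  0.034 ] 0.12739542800982775 0.01802757626455945 97.03083433785476 tool x 96.00790025639056
[-0.0005 -0.0005] [0.5335 0.0885 0.1767]
```

Length 127.4 and width 18.0 mm: correct, and centred to within 1 mm. Descend to 0.034, grip, lift.

```bash
python3 -m crank '[[[0,-0.0005,0.035,-1],[0,-0.0005,0.07,-1],[0,-0.0005,0.1,-1],[0,-0.0005,0.125,-1],[0,-0.0005,0.14,-1],[0,-0.0005,0.142,-1],[0,-0.0005,0.142,-1],[0,-0.0005,0.142,-1]]]' && python3 -m crank '[[[0,0,0,0],[0,0,0,0],[0,0,0,0],[0,0,0,0],[0,0,0,0],[0,0,0,0],[0,0,0,0]]]' 0 50 && python3 -m crank '[[[0,0,-0.02,0],[0,0,-0.06,0],[0,0,-0.10,0],[0,0,-0.13,0],[0,0,-0.13,0],[0,0,-0.13,0]]]'
```

```text
time: 20.7
ee_pos: [0.5343, 0.0884, 0.0364]
ee_rot: [[-0.122, 0.993, 0.002], [0.993, 0.122, 0.001], [0.001, 0.002, -1.0]]
force: [0.2, -0.4, -0.2]
opening: 0.0503
time: 21.28
ee_pos: [0.5339, 0.0872, 0.0365]
ee_rot: [[-0.12, 0.993, 0.001], [0.993, 0.12, 0.001], [0.0, 0.002, -1.0]]
force: [-0.6, 0.0, 7.2]
opening: 0.0171
time: 21.78
ee_pos: [0.5346, 0.0871, 0.1674]
ee_rot: [[-0.12, 0.993, 0.005], [0.993, 0.12, 0.001], [0.001, 0.005, -1.0]]
force: [-0.6, 0.2, -2.3]
opening: 0.0171
```

Pull held. Move it over the tray's left half (tray x≈−60 mm), turn +4°, and hover.

```bash
python3 -m crank '[[[0.03,-0.01,0,0],[0.068,-0.021,0,1],[0.106,-0.033,0,2],[0.144,-0.045,0,3],[0.18,-0.057,0,4],[0.208,-0.065,0,4],[0.215,-0.067,0.01,4],[0.215,-0.067,0.03,4],[0.215,-0.067,0.03,4],[0.215,-0.067,0.03,4]]]'
python3 - <<'E'
from h import *
im=snap('side','d11'); cv2.imwrite('pics/d11b.png',cv2.resize(im[200:400,60:400,::-1],None,fx=2.3,fy=2.3,interpolation=cv2.INTER_CUBIC))
E
```

```text
time: 22.62
ee_pos: [0.4397, 0.2905, 0.1333]
ee_rot: [[-0.05, 0.999, -0.004], [0.999, 0.05, -0.004], [-0.004, -0.004, -1.0]]
force: [-1.1, 0.8, -0.6]
opening: 0.0172
```

View pics/d11b.png

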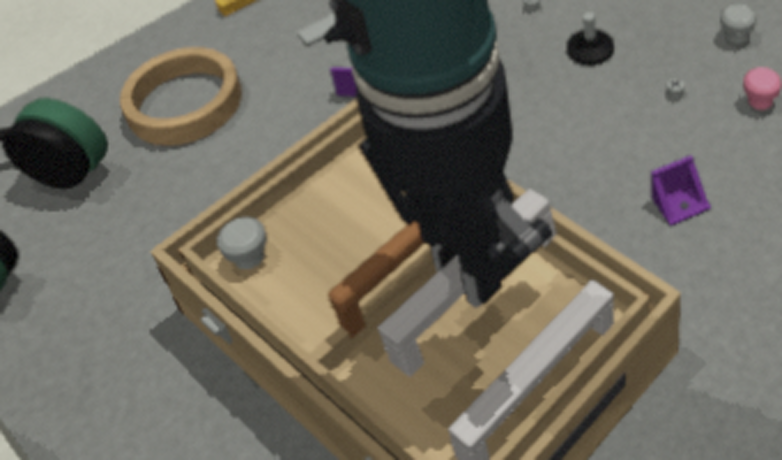

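The pull hangs level between bar and mate, parallel to both. Lower and release.

```bash
python3 -m crank '[[[0,0,0.02,0],[0,0,0.036,0],[0,0,0.044,0],[0,0,0.047,0],[0,0,0.047,0],[0,0,0.047,0]]]'
```

```text
time: 23.17
ee_pos: [0.4418, 0.2922, 0.0889]
ee_rot: [[-0.05, 0.999, 0.001], [0.999, 0.05, 0.001], [0.0, 0.001, -1.0]]
force: [-0.1, 0.9, -0.8]
opening: 0.017
```

```bash
python3 -m crank '[[[0,0,0.0015,0],[0,0,0.0015,0],[0,0,0.0015,0]]]'; python3 -m crank '[[[0,0,0,0],[0,0,0,0],[0,0,0,0],[0,0,0,0]]]' 0.035;  python3 -m crank '[[[0,0,-0.02,0],[0,0,-0.05,0],[0,0,-0.09,0],[0,0,-0.12,0],[0,0,-0.12,0],[0,0,-0.12,0]]]'
python3 - <<'E'
from h import *
s=r.sense();print(s['ee_pos'],s['q'])
im=snap('wrist','w12'); cv2.imwrite('pics/w12b.png',cv2.resize(im[:,:,::-1],None,fx=1.25,fy=1.25,interpolation=cv2.INTER_CUBIC))
im=snap('side','d12'); cv2.imwrite('pics/d12b.png',cv2.resize(im[100:400,60:460,::-1],None,fx=2,fy=2,interpolation=cv2.INTER_CUBIC))
E
```

```text
time: 23.42
ee_pos: [0.4419, 0.2927, 0.0876]
ee_rot: [[-0.05, 0.999, 0.002], [0.999, 0.05, 0.001], [0.001, 0.002, -1.0]]
force: [-0.2, -0.6, 2.6]
opening: 0.017
time: 23.75
ee_pos: [0.441, 0.2925, 0.0868]
ee_rot: [[-0.051, 0.999, -0.0], [0.999, 0.051, -0.0], [-0.0, -0.0, -1.0]]
force: [-0.5, 0.2, 0.3]
opening: 0.035
time: 24.25
ee_pos: [0.442, 0.2931, 0.2087]
ee_rot: [[-0.051, 0.999, 0.004], [0.999, 0.051, 0.003], [0.003, 0.004, -1.0]]
force: [-1.1, 0.3, -0.2]
opening: 0.035
[0.4420081  0.29314978 0.20866951] [-42.49388186  23.77491789   5.30451397 119.94660076  -3.63277848
  36.16427267 -31.80376898]
```

View pics/w12b.png

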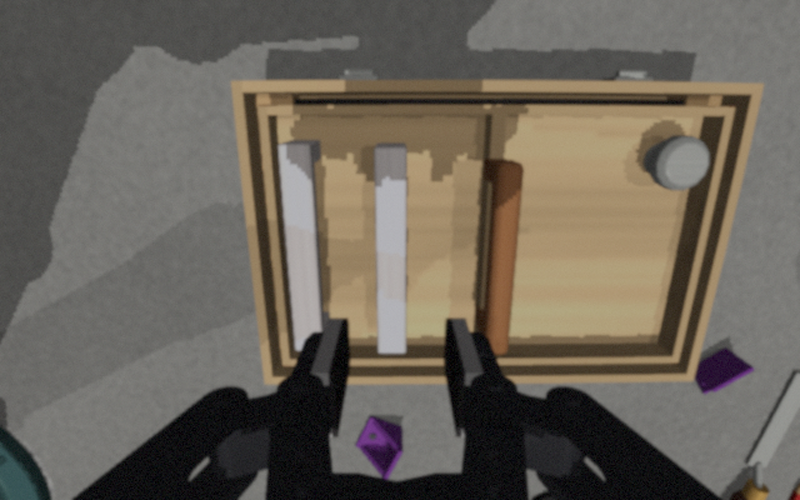

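View pics/d12b.png

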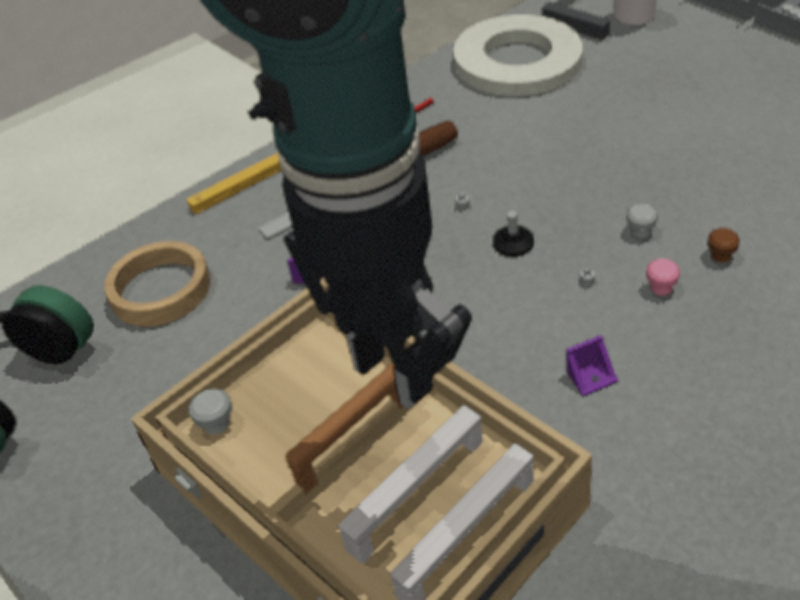

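The pull stands upright on the tray floor beside its mate. Now the grey knob near (0.52,−0.089).

```bash
python3 -m crank '[[[-0.03,0.004,0,0],[-0.068,0.01,0,0],[-0.107,0.016,0,0],[-0.146,0.022,0,0],[-0.185,0.028,0,0],[-0.224,0.034,0,0],[-0.263,0.04,0.01,0],[-0.302,0.046,0.02,0],[-0.341,0.052,0.04,0],[-0.375,0.058,0.055,0]]]' 0.055; python3 -m crank '[[[-0.01,0,0.005,0],[-0.01,0,0.005,0],[-0.01,0,0.005,0],[-0.01,0,0.005,0]]]'
python3 - <<'E'
from h import *
print(r.sense()['ee_pos'])
im=snap('wrist','w13'); cv2.imwrite('pics/w13b.png',cv2.resize(im[:,:,::-1],None,fx=1.25,fy=1.25,interpolation=cv2.INTER_CUBIC))
E
```

```text
time: 25.18
ee_pos: [0.5167, -0.0811, 0.1495]
ee_rot: [[-0.05, 0.999, -0.003], [0.999, 0.05, 0.0], [0.0, -0.003, -1.0]]
force: [0.4, 0.4, 0.5]
opening: 0.0549
time: 25.52
ee_pos: [0.5179, -0.0873, 0.1462]
ee_rot: [[-0.053, 0.999, -0.002], [0.999, 0.053, 0.001], [0.001, -0.002, -1.0]]
force: [-0.5, -0.3, -0.4]
opening: 0.0549
[ 0.51789773 -0.08726489  0.14621239]
```

View pics/w13b.png

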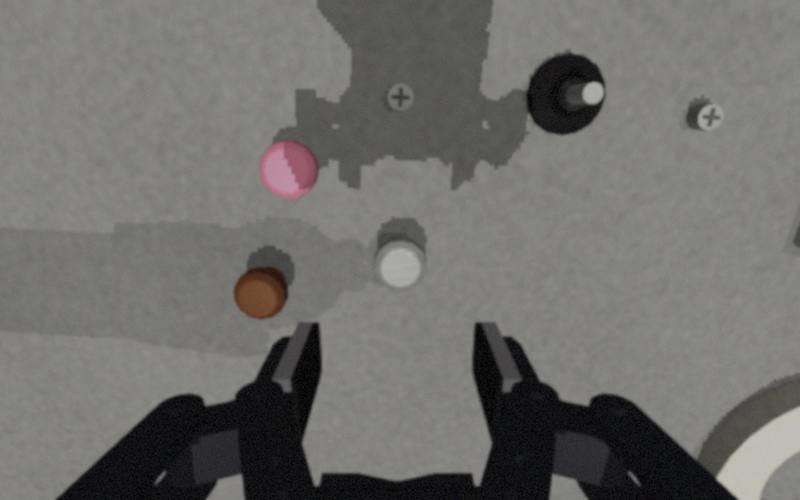

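Grey knob head is centred at about (401,265); brown (261,292) and pink (289,170) are clear of the jaws.

Run:
```python
from h import *
np.set_printoptions(precision=4,suppress=True)
s=r.sense();R=np.array(s['ee_rot']);p=np.array(s['ee_pos'])
P=onz('wrist',np.array([(401,265),(375,263),(427,263),(401,289)])/1.25,.020); print(P,np.linalg.norm(P[1]-P[2]))
for c in (P[0],(P[1]+P[2])/2): print(R[:2,:2].T@(c-p)[:2],p)
```

```text
[[ 0.5219 -0.0923  0.02  ]
 [ 0.5064 -0.0919  0.02  ]
 [ 0.5372 -0.0902  0.02  ]
 [ 0.5228 -0.1077  0.02  ]] 0.030894659649607577
[-0.0056  0.0033] [ 0.5183 -0.0869  0.1467]
[-0.0043  0.0033] [ 0.5183 -0.0869  0.1467]
```

```bash
python3 -m crank '[[[-0.005,0.003,0.03,0],[-0.005,0.003,0.06,0],[-0.005,0.003,0.09,0],[-0.005,0.003,0.108,0],[-0.005,0.003,0.117,0],[-0.005,0.003,0.119,0],[-0.005,0.003,0.119,0],[-0.005,0.003,0.119,0]]]' && python3 -m crank '[[[0,0,0,0],[0,0,0,0],[0,0,0,0],[0,0,0,0],[0,0,0,0],[0,0,0,0],[0,0,0,0]]]' 0 50 && python3 -m crank '[[[0,0,-0.02,0],[0,0,-0.06,0],[0,0,-0.10,0],[0,0,-0.14,0],[0,0,-0.14,0],[0,0,-0.14,0]]]'
python3 - <<'E'
from h import *
im=snap('side','d14'); cv2.imwrite('pics/d14b.png',cv2.resize(im[20:240,300:520,::-1],None,fx=2.6,fy=2.6,interpolation=cv2.INTER_CUBIC))
E
```

```text
time: 26.23
ee_pos: [0.5226, -0.0935, 0.0289]
ee_rot: [[-0.052, 0.999, 0.002], [0.999, 0.052, -0.0], [-0.0, 0.002, -1.0]]
force: [-0.3, 0.6, 0.3]
opening: 0.0555
time: 26.82
ee_pos: [0.5224, -0.0941, 0.0292]
ee_rot: [[-0.051, 0.999, 0.002], [0.999, 0.051, -0.0], [-0.0, 0.002, -1.0]]
force: [-0.4, -0.6, 6.6]
opening: 0.0299
time: 27.32
ee_pos: [0.5235, -0.0943, 0.171]
ee_rot: [[-0.05, 0.999, 0.007], [0.999, 0.05, -0.001], [-0.001, 0.007, -1.0]]
force: [-1.4, 0.5, -0.8]
opening: 0.0297
```

View pics/d14b.png

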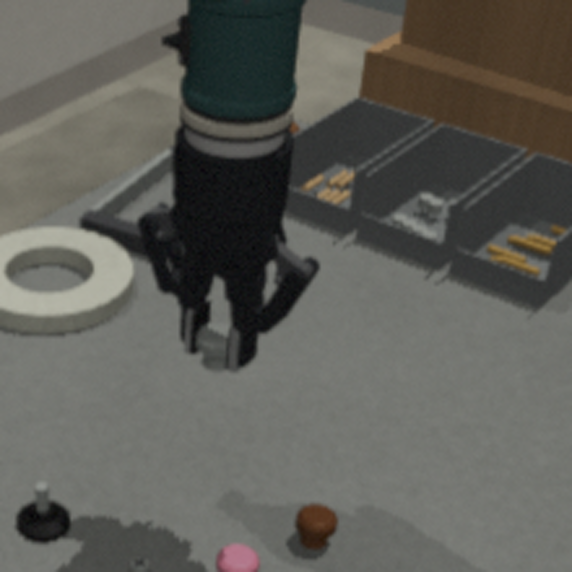

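Knob held upright. Carry to tray right half, (0.557,0.289).

```bash
python3 -m crank '[[[0.03,0.004,0,0],[0.068,0.01,0,0],[0.107,0.015,0,0],[0.146,0.02,0,0],[0.185,0.026,0,0],[0.224,0.031,0,0],[0.263,0.036,0,0],[0.302,0.042,0,0],[0.341,0.047,0,0],[0.375,0.053,0,0]]]'; python3 -m crank '[[[0.006,0,0.01,0],[0.006,0,0.03,0],[0.006,0,0.05,0],[0.006,0,0.07,0],[0.006,0,0.07,0],[0.006,0,0.07,0]]]'
python3 - <<'E'
from h import *
im=snap('scene','s15'); cv2.imwrite('pics/s15b.png',cv2.resize(im[150:340,300:540,::-1],None,fx=3,fy=3,interpolation=cv2.INTER_CUBIC))
E
```

```text
time: 28.2
ee_pos: [0.5536, 0.2858, 0.1654]
ee_rot: [[-0.053, 0.999, -0.004], [0.999, 0.053, -0.001], [-0.001, -0.004, -1.0]]
force: [0.7, 0.3, -1.4]
opening: 0.0295
time: 28.7
ee_pos: [0.5535, 0.2878, 0.0953]
ee_rot: [[-0.05, 0.999, -0.005], [0.999, 0.05, -0.003], [-0.003, -0.005, -1.0]]
force: [0.5, 0.9, -0.1]
opening: 0.0296
```

View pics/s15b.png

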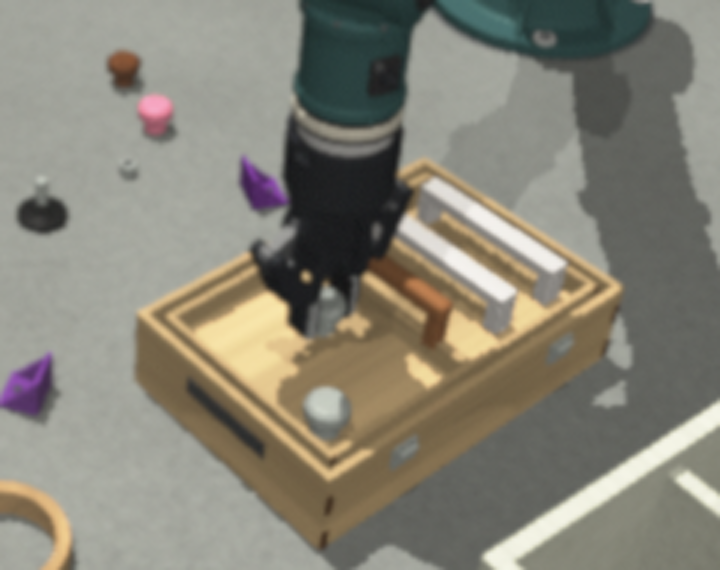

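```bash
python3 -m crank '[[[0,0,0,0],[0,0,0.008,0],[0,0,0.014,0],[0,0,0.018,0],[0,0,0.018,0],[0,0,0.018,0]]]'; python3 -m crank '[[[0,0,0.0015,0],[0,0,0.0015,0],[0,0,0.0015,0]]]'
```

```text
time: 29.25
ee_pos: [0.5555, 0.2893, 0.0803]
ee_rot: [[-0.05, 0.999, 0.0], [0.999, 0.05, 0.0], [0.0, 0.0, -1.0]]
force: [-1.9, -0.8, 4.4]
opening: 0.0295
time: 29.5
ee_pos: [0.5556, 0.2893, 0.0802]
ee_rot: [[-0.05, 0.999, 0.0], [0.999, 0.05, 0.001], [0.001, 0.0, -1.0]]
force: [-3.5, -0.9, 13.6]
opening: 0.0296
```

Contact with the tray floor (13.6 N). Ease 1 mm up, release, retract clear.

```bash
python3 -m crank '[[[0,0,-0.001,0],[0,0,-0.001,0],[0,0,-0.001,0]]]';  python3 -m crank '[[[0,0,0,0],[0,0,0,0],[0,0,0,0],[0,0,0,0]]]' 0.045;  python3 -m crank '[[[0,0,-0.02,0],[0,0,-0.05,0],[0,0,-0.09,0],[0,0,-0.13,0],[0,0,-0.15,0],[0,0,-0.15,0],[-0.04,0,-0.15,0],[-0.08,0,-0.15,0],[-0.08,0,-0.15,0],[-0.08,0,-0.15,0]]]'
python3 - <<'E'
from h import *
s=r.sense();print(s['ee_pos'],s['time'])
im=snap('wrist','w16'); cv2.imwrite('pics/w16b.png',cv2.resize(im[:,:,::-1],None,fx=1.25,fy=1.25,interpolation=cv2.INTER_CUBIC))
im=snap('side','d16'); cv2.imwrite('pics/d16b.png',cv2.resize(im[200:400,60:400,::-1],None,fx=2.3,fy=2.3,interpolation=cv2.INTER_CUBIC))
im=snap('scene','s16'); cv2.imwrite('pics/s16b.png',cv2.resize(im[150:340,300:540,::-1],None,fx=3,fy=3,interpolation=cv2.INTER_CUBIC))
E
```

```text
time: 29.75
ee_pos: [0.5557, 0.2893, 0.0803]
ee_rot: [[-0.051, 0.999, 0.001], [0.999, 0.051, 0.001], [0.0, 0.001, -1.0]]
force: [-2.2, -0.7, 9.3]
opening: 0.0296
time: 30.08
ee_pos: [0.5581, 0.2897, 0.08]
ee_rot: [[-0.05, 0.999, 0.005], [0.999, 0.05, 0.002], [0.002, 0.005, -1.0]]
force: [5.8, 0.5, 2.7]
opening: 0.0445
time: 30.92
ee_pos: [0.5579, 0.205, 0.2277]
ee_rot: [[-0.045, 0.999, -0.005], [0.999, 0.045, -0.003], [-0.003, -0.005, -1.0]]
force: [0.8, 0.9, 0.7]
opening: 0.0449
[0.55791621 0.20499222 0.22767501] 30.9167
```

View pics/w16b.png

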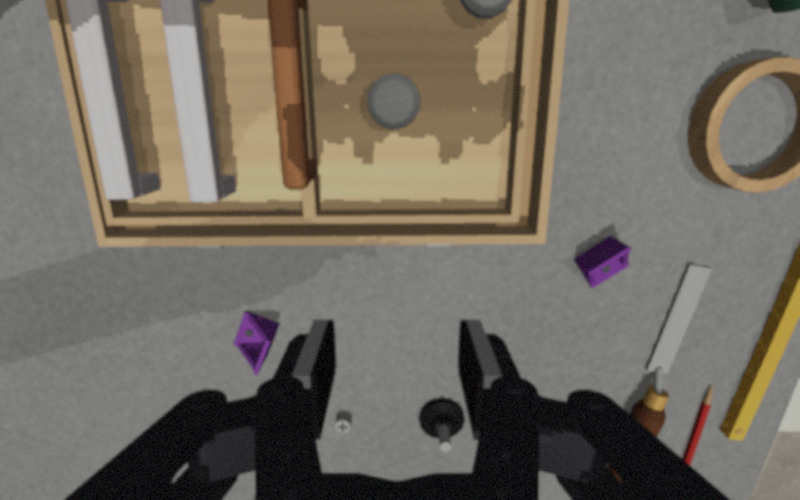

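View pics/d16b.png

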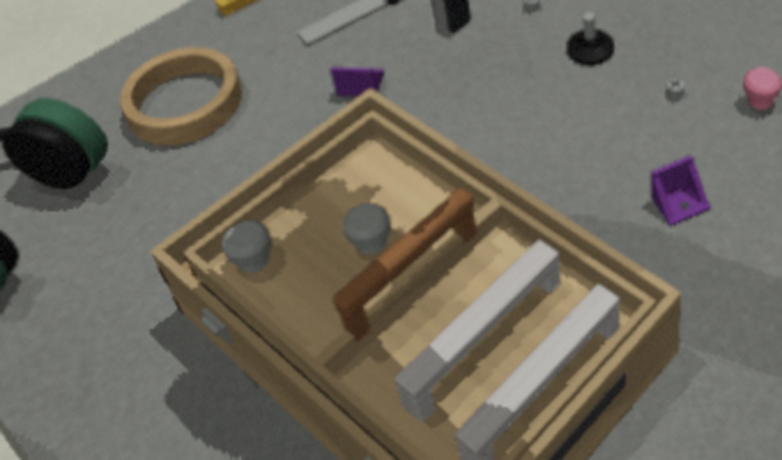

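View pics/s16b.png

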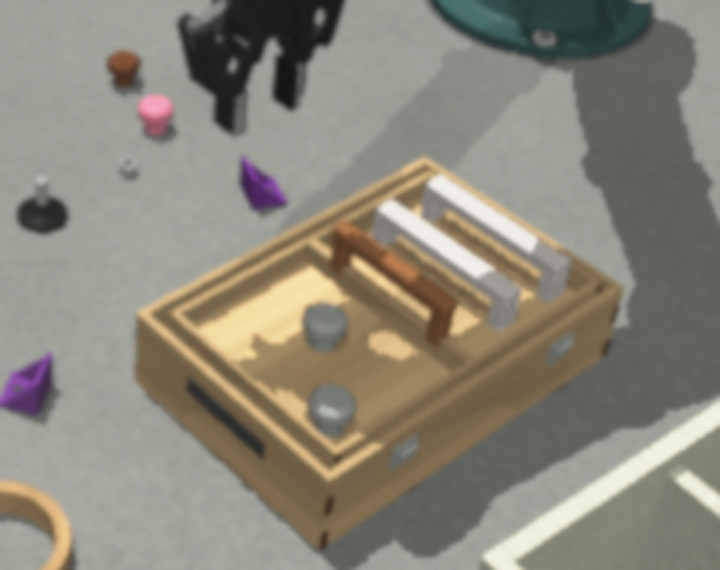

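All four are placed. The tray seems to have shifted a few mm toward −x on the knob release (5.8 N side force), so I'll measure its seat.

Run:
```python
from h import *
im=cv2.imread('pics/w16.png'); cv2.imwrite('pics/w16c.png',cv2.resize(im[0:210,40:470],None,fx=1.86,fy=2.6,interpolation=cv2.INTER_CUBIC))
im=cv2.imread('pics/s16.png'); cv2.imwrite('pics/s16c.png',cv2.resize(im[195:320,340:515],None,fx=4.5,fy=4.5,interpolation=cv2.INTER_CUBIC))
```

```text
(no output)
```

View pics/w16c.png

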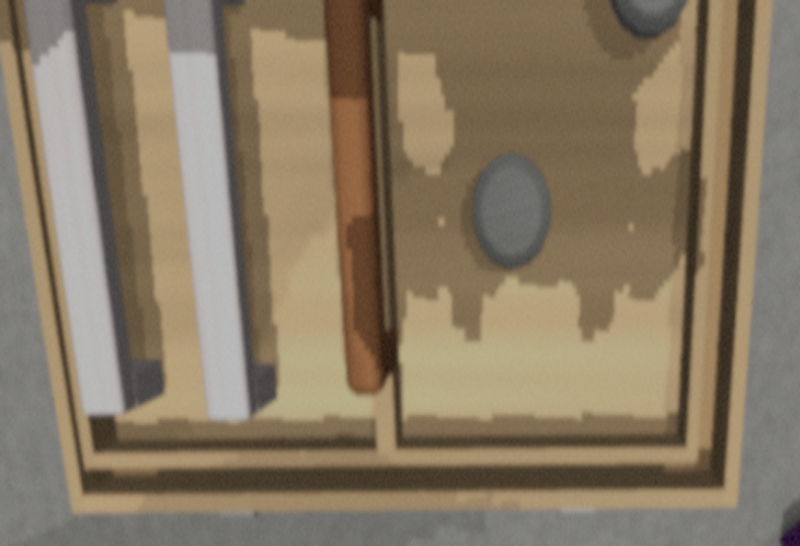

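View pics/s16c.png

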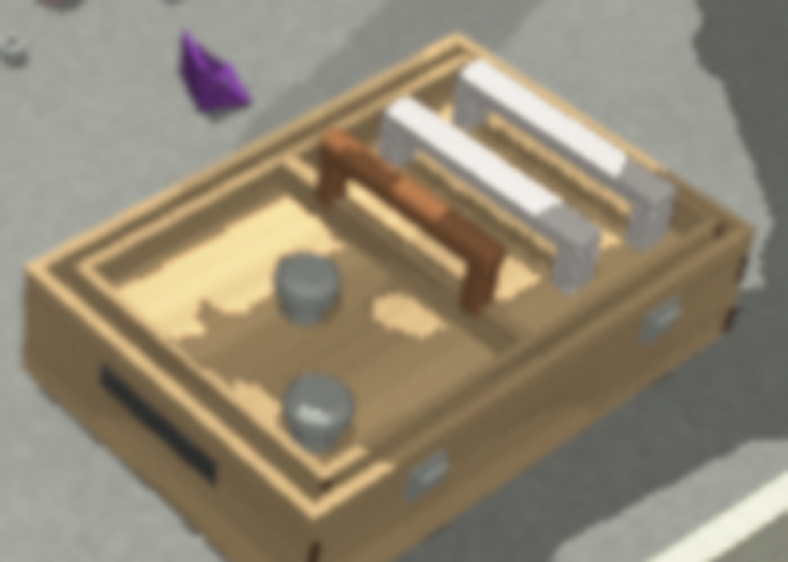

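Run:
```python
from h import *
np.set_printoptions(precision=4,suppress=True)
w=lambda u,v:(40+u/1.86,v/2.6)
T=onz('wrist',[w(86,468),w(700,462)],.07); C=onz('wrist',[w(75,513),w(738,507)],.07)
o=[]
for P,hw in((T,.084),(C,.098)):
    d=P[1]-P[0];a=np.arctan2(d[1],d[0]);c=P.mean(0)+hw*np.array([-np.sin(a),np.cos(a),0]);o.append(c);print(np.linalg.norm(d),np.degrees(a),c)
print('tray-case',o[0]-o[1])
k=onz('wrist',[w(512,210)],.051+.024)[0]; t=np.radians(2.9);M=np.array([[np.cos(t),np.sin(t)],[-np.sin(t),np.cos(t)]])
print('knob in tray',M@(k-o[0])[:2])
b=onz('wrist',[w(230,415)],.085)[0]; print('pull near end in tray',M@(b-o[0])[:2]); s=r.sense(); print(s['joint_velocities'].max(),s['time'])
```

```text
0.27209669680048815 3.384523136244357 [0.4979 0.3031 0.07  ]
0.29872031128919296 3.4061363081450113 [0.5028 0.3025 0.07  ]
tray-case [-0.0049  0.0006  0.    ]
knob in tray [ 0.0544 -0.0084]
pull near end in tray [-0.061  -0.0652]
0.1708111146712035 31.0667
```

The tray is at −4.9 / +0.6 mm from the case centre with yaw agreeing to 0.1°. The knob is at tray (54,−8) and the pull at x≈−61. All within tolerance. Let the arm settle and hand in.

```bash
python3 -m crank '[[[0,0,0,0],[0,0,0,0],[0,0,0,0],[0,0,0,0],[0,0,0,0],[0,0,0,0]]]'; python3 -c "
from station import job
print(job.finish_job())"
```

```text
time: 31.57
ee_pos: [0.5594, 0.2094, 0.2293]
ee_rot: [[-0.051, 0.999, -0.0], [0.999, 0.051, -0.0], [-0.0, -0.0, -1.0]]
force: [0.1, -0.2, 0.1]
opening: 0.0452
the job is handed in; nothing more can be done
None
```

The case is packed and the job is handed in, at about 31.6 s of the 128 s allowed; no verdict was reported. The hinge and bracket went into their bins first, then the tray on top, then the pull and the knob into the tray.

**Bottom layer:** the pictures showed the hinge and bracket flat on their bin floors, beside their mates, before the tray went in. They are hidden under the tray now, so I could not check them again at the end.

**Tray:** it sits in the case, in line with it to about 0.1° in yaw. I judged level by eye from the rims, which look flush with the case's; I did not measure it.

**In the tray:** the pull stands upright at about x = −61 mm. The knob stands upright at about (54, −8) mm. Each is on its mate's side, and the gripper was clear of everything at hand-in.

One thing went less cleanly: setting down the knob pressed the tray floor with about 14 N. When I released it, the tray slid about 5 mm toward the robot, leaving it at −4.9 / +0.6 mm from the case centre. That is inside the 15 mm limit, so I left it there.

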